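Slide the slate soldering tile off the bench edge, pinch it and stand it on its easel

ROBOT

A 6-joint arm with a two-finger parallel gripper is mounted at the origin on a cart in front of the work surface, level with it; the furniture and walls round the work are solid. World frame = base frame: x ahead of the robot, y to its left, z up, the work surface at z = 0. Lengths are in m, angles in degrees, forces in N, time in s.
With the tool pointing down it reaches from about 0.225 to 0.725 m from the base axis. Payload 3.1 kg.
Tool frame: the origin (TCP) lies between the finger pads; the fingertips stand 11 mm ahead of it and the grasp point (between the pads) lies 8 mm behind it (bot.tcp_to_tips is the z of the fingertips in the tool frame, in m); z points along the fingers, x is the direction in which the jaws open and shut, and the axes are right-handed (so a half turn about z gives the same grasp; the last joint's range is limited). The gripper opens to 85 mm and grips with 20 to 120 N. Pads are 22 mm wide; open, the fingers measure 114 mm over their backs; the gripper's body (76 mm by 85 mm) begins 54 mm behind the grasp point. The pads swing forward as they close: fully open they stand 13 mm farther back than shut.
Start: joints at [-84.041, 2.75, 5.684, 92.934, 0, 82.678], TCP at [0.121, -0.511, 0.242] pointing down, gripper open.
Joint ranges: [-166.93, 166.93], [-56.73, 111.36], [-69.38, 81.34], [-121.58, 131.49], [-85.45, 84.26], [-180, 180]. Speed limits (degrees/s): [159.86, 159.86, 180, 180, 180, 180].

INTERFACE

Orientations are given as [roll, pitch, yaw] about the fixed x, y, z axes, in that order (R = Rz(yaw) Ry(pitch) Rx(roll)).
In Python, from workcell import bot gives the robot as it stands.
- The arm moves only by the tool servo_tool, never from a script. Its argument "series" is one flat list of numbers, 4 for each row, row after row: the shift along the tool's x, y, z in mm, then the turn about the tool's z in degrees. In form: [tx, ty, tz, twist, tx, ty, tz, twist, ...]. A call has 1 to 8 rows; each row shifts and turns the commanded pose from where the row before left it, along the tool's axes as they then stand; what a row does not reach is not made up. A row lasts 1/10 s, in which the tool goes at most 50 mm and 8.59 degrees, less where a joint would pass 70% of its speed; a pose out of reach is approached as far as the arm can. A call is refused whole if a number of a shift passes 50 or a number of a turn 8.59, either way. A call with a gripper value outside its range is refused whole. "jaw" is the opening, from 0 (shut) to 1 (fully open), set as the call begins (left out, the last holds). The fingers move at their own pace and stop on an object; "squeeze" is the grip in N (left out, the last holds). Time passes only in rows, so rows that do not move let the fingers close. It gives the time, the measured TCP pose, the force and the opening at its end, in the units of the state.
- bot.get_obs(): the state, without advancing time (a new reading comes with each control period).
- bot.get_image(name): name is "side" or "top"; returns (picture, depth): 480x640x3 uint8, red, green, blue; 480x640 float32, m along the optical axis (not along the pixel's ray), 0 where there is no reading.
- bot.camera_info(name): a dict with "mtx" (3x3 intrinsics, pixels), "k1" (the pictures are not rectified: a ray, as slopes to the right and down, at radius r is drawn at 1 + k1 r^2 times it, then the intrinsics apply), "xyz" and "orientation" of the camera in the world. Camera axes: x right, y up, looking along -z (the intrinsics and any distortion apply to the point x, -y, -z); pixel columns grow to the right and rows downward; lengths in m; the calibration is good to about 2 mm. A picture is of the moment at which its call begins. camera_info takes no time and is no camera call.
- bot.job_done(): hands the job in, once; it reports no verdict.
Trained networks look in the newest picture that a camera, given by its name, has taken for a name from the list of things; names that differ only in an ending like _2 or _b are one class to them, and where a whole thing is asked for, a point or a joint stands for the part that bears it (a point fixed in the world has none). Each returns a list of dicts, best first, with "p" (0 to 1); they miss things now and then, are a little off and sometimes report something else, mostly with a low value. They report only what shows in the picture. A call takes as long as a camera call.
- bot.find_in(camera, label): "at" ([x, y, z] in m, in world coordinates, good to about 4 mm: the middle of the surface that is visible of it).
- bot.landmark_of(camera, label): "at" ([x, y, z] in m, in world coordinates, good to about 4 mm: a listed point, or the origin of a listed thing).
The state is a dict: "time_s": time; "joint_pos": joint angles; "qd": joint speeds; "joint_torque": joint torques, N m; "eef_pos": TCP position; "ee_rot": TCP orientation; "force": force on the tool from outside, world axes, zero at the start; "moment": the same for the moment, N m; "width": finger opening in m.
Only numpy, scipy, OpenCV 4.12 (cv2) and the standard library are available. Lean on these libraries where they do the work, as an engineer would, in place of code of your own. Each camera call takes 0.05 s, during which the arm holds its last target. There are 200 camera calls.

TASK

Put the square slate soldering tile away on edge in the little wooden easel stand, leaning back against its backrest. It lies flat and is too wide and flat to pick up where it is, so push it, still lying flat, to the left edge of the bench until it hangs well over, then pinch the overhanging part and set the tile down on the floor of the stand, behind the front lip and about centred. Don't let the tile fall, and leave the saw, the yellow wax and the red pliers where they lie.

Things in the scene. Friction and masses are not known exactly. Their poses are not given: they have to be found in the camera images.
- slate: Dark square slate tile, 106 x 106 x 8 mm, about 0.13 to 0.27 kg, loose, lying flat on the bench. Origin: centre of its underside; z is the normal of its face (up at the start), x and y run parallel to its sides. All four sides are alike. Its underside is flush with the bench: nothing fits under it until it overhangs. With more than half of it (53 mm) past the bench edge it tips off and falls.
- slate_center (a point): Centre of the slate tile (middle of its thickness, 4 mm above the underside's centre).
- bench_edge (a point): A point on the top of the bench's left edge, level with the bench top (z = 0). The edge is straight and runs along world x for the whole depth of the bench; the bench lies on the -y side of it, free air on the +y side. The bench top and its metal edge band are 43 mm thick.
- stand: Wooden easel stand, fixed. Origin: on the bench, under mid gap; z up, +y to its backrest. Plywood base x +-60, y -44 to +56 mm; its top (the floor) is 16 mm above the bench. Front lip 20 mm high above the floor, inner face at y = -8, 10 mm thick. Backrest board: front face rises from the floor at y = +8 reclining 15 degrees to +y, 60 mm along the slope, 10 mm thick. Lip and backrest are 100 mm long (x).
- bay (a point): Middle of the floor between lip and backrest: on the stand's z axis, 16 mm above the bench, axes as stand. The gap, 16 mm wide at the floor, runs along x, open at the top and both ends. A tile leaning flush on the backrest has its centre 52 mm above this point and 17 mm towards +y; with its foot at the lip it leans about 22 degrees, centre about 16 mm towards +y.
- saw: Bystander: jeweller's saw frame with a wooden handle, 118 x 230 x 23 mm, lying flat on the bench behind the tile, loose. Origin: centre of its underside.
- wax: Bystander: round yellow beeswax cake, 45 mm across and 17 mm high, loose on the bench near the robot. Origin: centre of its underside.
- pliers: Bystander: pliers with red handles, 75 x 129 x 12 mm, lying on the bench to the right of the vice, loose. Origin: centre of its underside.

How it is judged (in metres and radians):
On the way:
1. the tile lies flat on the bench with about 20 mm or more of it past the left edge (its centre less than 33 mm from the edge) (world y of slate_center above 0.192 m and angle between slate's own z axis and vertical below 0.08 rad and height (world z) of slate_center between -0.003 and 0.012 m), for 0.2 s.
At the end, for the whole second after the job is handed in: The slate tile stands at rest on one side on the stand's floor, leaning back on the backrest (face within 28 degrees of the stand's y axis, centre 45 to 57 mm above the floor and 8 to 28 mm towards the backrest from mid gap), centred along the stand within 25 mm (angle between the z axis of slate and the y axis of stand, either way round below 0.5 rad and x of slate_center in the frame of bay between -0.025 and 0.025 m and y of slate_center in the frame of bay between 0.008 and 0.028 m and z of slate_center in the frame of bay between 0.045 and 0.057 m and linear speed of slate below 0.02 m/s and angular speed of slate below 0.15 rad/s); the robot touches nothing.
It fails at once if the tile fell off the bench (height (world z) of slate_center below -0.06 m).
It fails at once if the saw was moved more than 30 mm (distance of saw from where it was at the start of the episode above 0.03 m).
It fails at once if the wax was moved more than 30 mm (distance of wax from where it was at the start of the episode above 0.03 m).
It fails at once if the pliers were moved more than 30 mm (distance of pliers from where it was at the start of the episode above 0.03 m).
It also fails if it takes over 67 s, if anything falls off the work surface, if the arm or the gripper's body presses on something with over 40 N, if the wrist force passes 120 N, or if a joint passes its speed limit or range.

## Working session

There is one attempt and no reset: what is moved stays moved. The work goes in short steps, Python scripts to look and compute and a tool call to move; the robot and the scene stay as the last step left them, time stands still between calls to the robot, and variables do not carry over. Pictures are saved under pics/ and viewed, about 8 in all and at most 12, crops included, and the job is handed in when it is done.

Besides the shell and the picture viewer there is one more tool, called after "Call:" as name(argument=value, ...) on one line, values as JSON. servo_tool: Moves the arm, as the interface text tells. Its arguments: {"type":"object","properties":{"series":{"type":"array"},"jaw":{"type":"number"},"squeeze":{"type":"number"}},"required":["series"]}

```bash
mkdir -p pics; cat > h.py <<'E'
import numpy as np, cv2
from workcell import bot
from scipy.spatial.transform import Rotation as R
def pts(name, d):
    c=bot.camera_info(name); K=np.array(c["mtx"]); k=c["k1"]
    v,u=np.mgrid[0:480,0:640]
    p=np.stack([u.ravel(),v.ravel()],1).astype(float)[:,None]
    n=cv2.undistortPoints(p,K,np.array([k,0,0,0.]))[:,0].reshape(480,640,2)
    P=np.stack([n[...,0]*d,-n[...,1]*d,-d],-1)
    return P@rot(c).T+np.array(c["xyz"])
def rot(c):
    return R.from_euler('xyz',c["orientation"],degrees=True).as_matrix()
def snap(name,f=None):
    im,d=bot.get_image(name)
    if f: cv2.imwrite("pics/"+f,im[...,::-1])
    return im,d
def st():
    o=bot.get_obs(); print(o["time_s"],np.round(o["eef_pos"],4),np.round(o["ee_rot"],2),np.round(o["force"],1),o["width"])
E
python3 - <<'E'
from h import *
for c in("top","side"):
    print(bot.camera_info(c)); im,d=snap(c,c+"0.png"); np.save(c+"0.npy",d)
    for l in("slate_center","bench_edge","bay","stand","saw","wax","pliers"):
        print(c,l,[(np.round(r["at"],3).tolist(),round(r["p"],2)) for r in bot.landmark_of(c,l)[:2]])
st()
E
```

```text
{'mtx': array([[488.68011979,   0.        , 320.92013218],
       [  0.        , 488.68011979, 239.73583084],
       [  0.        ,   0.        ,   1.        ]]), 'k1': -0.08798652487988491, 'xyz': array([ 0.4023781 , -0.09456017,  1.11648264]), 'orientation': array([  7.44813246,   1.39320131, -90.99876688])}
top slate_center [([0.494, 0.049, 0.003], 0.67)]
top bench_edge [([0.516, 0.223, -0.0], 0.89)]
top bay [([0.551, -0.226, 0.018], 0.59)]
top stand [([0.551, -0.223, -0.001], 0.92)]
top saw [([0.713, -0.003, -0.002], 0.7)]
top wax [([0.37, -0.059, 0.001], 0.59), ([0.515, 0.224, -0.0], 0.51)]
top pliers [([0.406, -0.391, -0.003], 0.61)]
{'mtx': array([[508.80613392,   0.        , 323.07086981],
       [  0.        , 508.80613392, 241.9753869 ],
       [  0.        ,   0.        ,   1.        ]]), 'k1': -0.0472024241705064, 'xyz': array([0.51634087, 0.6985022 , 0.66142891]), 'orientation': array([  51.98855237,    0.97778287, -178.72178248])}
side slate_center [([0.495, 0.054, 0.006], 0.88), ([0.374, -0.056, 0.001], 0.28)]
side bench_edge [([0.521, 0.227, 0.002], 0.72), ([0.49, 0.053, -0.002], 0.65)]
side bay [([0.554, -0.231, 0.018], 0.67), ([0.493, 0.054, -0.003], 0.67)]
side stand [([0.556, -0.226, 0.002], 0.59)]
side saw [([0.713, -0.006, 0.0], 0.74)]
side wax [([0.374, -0.057, 0.003], 0.89)]
side pliers [([0.406, -0.397, -0.005], 0.47), ([0.495, 0.052, -0.002], 0.47)]
0.8 [ 0.1206 -0.511   0.2424] [ 1.800e+02 -1.000e-02 -7.672e+01] [-0.   1.1  0.3] 0.08550616874328172
```

View pics/top0.png

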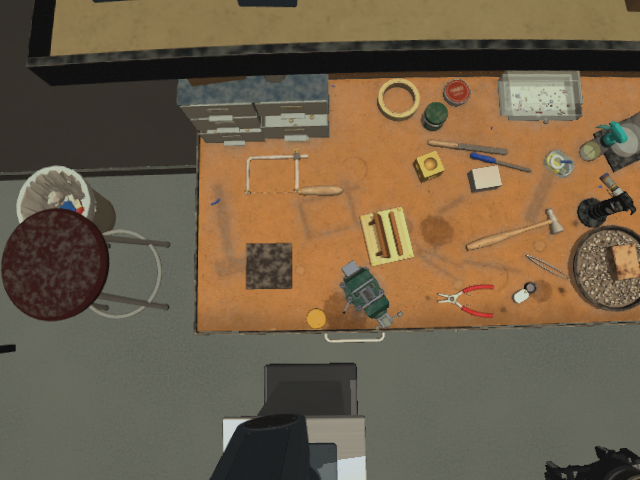

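View pics/side0.png

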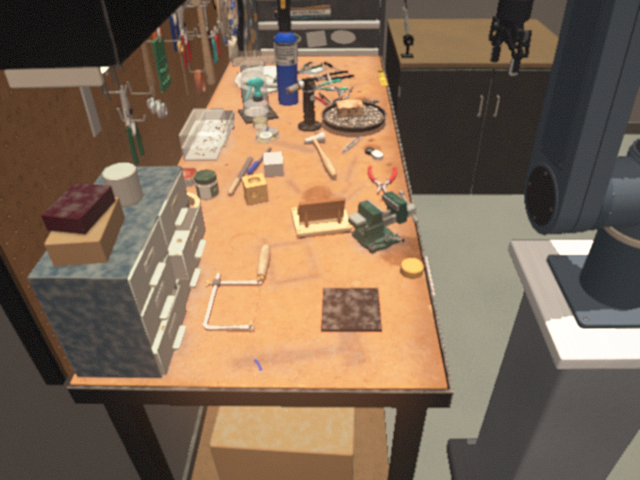

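The tool starts pointing straight down and the moves only shift and twist it. I'll test in free air what happens at the reach limit, and measure the stand's heading.

Call:
servo_tool(series=[0,0,-50,0,0,0,-50,0,0,0,-50,0,0,0,-50,0,0,0,-50,0,0,0,-50,0,0,0,-50,0,0,0,-50,0])

```text
time_s: 1.6
eef_pos: [0.1137, -0.4825, 0.5559]
ee_rot: [179.5, -4.9, -76.7]
force: [-0.2, -0.4, 0.6]
width: 0.0858
```

```bash
python3 - <<'E'
from h import *
print([a for a in dir(bot) if a[0]!='_'])
print(np.round(bot.get_obs()["joint_pos"],2)); st()
im,d=cv2.imread("pics/top0.png"),np.load("top0.npy")
P=pts("top",d)
for nm,m in(("base",(0.010,0.022)),("lip",(0.030,0.041)),("rest",(0.066,0.09))):
    s=(np.abs(P[...,0]-.552)<.075)&(np.abs(P[...,1]+.226)<.075)&(P[...,2]>m[0])&(P[...,2]<m[1])
    q=P[s]; r=cv2.minAreaRect((q[:,:2]*1000).astype(np.float32)); print(nm,len(q),r,q.mean(0))
s=(np.abs(P[...,0]-.494)<.075)&(np.abs(P[...,1]-.05)<.075)&(im.max(2)<110)
r=cv2.minAreaRect((P[s][:,:2]*1000).astype(np.float32)); print("slate",s.sum(),r)
big=cv2.resize(im[190:340,280:430],(600,600),interpolation=2); cv2.imwrite("pics/st.png",big)
E
```

```text
['IKError', 'camera_info', 'find_in', 'get_image', 'get_obs', 'job_done', 'landmark_of', 'tcp_to_tips']
[-84.63  18.58  64.93 131.43   0.21  82.1 ]
1.6 [ 0.1137 -0.4825  0.5559] [179.53  -4.91 -76.7 ] [-0.2 -0.4  0.6] 0.08577699107830625
base 1685 ((549.27099609375, -211.25753784179688), (125.94223022460938, 117.3125228881836), 10.871772766113281) [ 0.55055603 -0.21836165  0.01705775]
lip 251 ((552.5310668945312, -215.64157104492188), (99.70362854003906, 55.504119873046875), 11.780218124389648) [ 0.55394199 -0.23160714  0.0361553 ]
rest 229 ((548.606201171875, -198.5474395751953), (99.66881561279297, 11.868293762207031), 11.484683990478516) [ 0.54857402 -0.19795894  0.07306757]
slate 1967 ((491.3240051269531, 51.237709045410156), (105.37335205078125, 103.2469482421875), 89.11856079101562)
```

View pics/st.png

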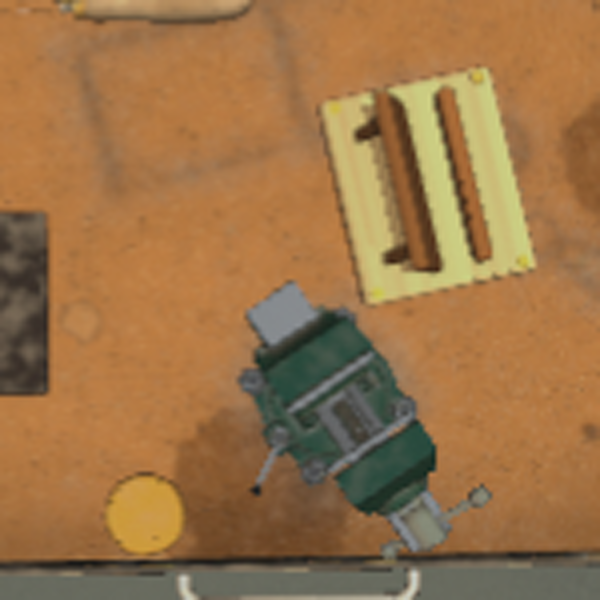

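Hitting the limit does tilt the tool outward (4.9°, joint 4 at its stop), and the tilt persists. I'll ratchet it further.

Call:
servo_tool(series=[-35,0,-35,0,-35,0,-35,0,-35,0,-35,0,-35,0,-35,0])

```text
time_s: 2.0
eef_pos: [0.0795, -0.3265, 0.6031]
ee_rot: [178.7, -9.4, -76.6]
force: [-0.6, 0.3, 0.9]
width: 0.0855
```

```bash
python3 - <<'E'
from h import *
print(np.round(bot.get_obs()["joint_pos"],2)); st()
E
```

```text
[-88.39  -5.96  44.91 131.45   0.63  78.4 ]
2.0 [ 0.0795 -0.3265  0.6031] [178.71  -9.35 -76.63] [-0.6  0.3  0.9] 0.0854756957278097
```

Call:
servo_tool(series=[0,0,-50,0,0,0,-50,0,0,0,-50,0,0,0,-50,0,0,0,-50,0,0,0,-50,0])

```text
time_s: 2.6
eef_pos: [0.0866, -0.2852, 0.6793]
ee_rot: [175.9, -21.6, -76.0]
force: [0.0, 1.1, -0.7]
width: 0.0854
```

```bash
python3 - <<'E'
from h import *
print(np.round(bot.get_obs()["joint_pos"],2)); st()
E
```

```text
[-85.44 -10.49  52.97 131.45  -0.62  81.26]
2.6 [ 0.0866 -0.2852  0.6793] [175.87 -21.65 -76.03] [ 0.   1.1 -0.7] 0.08544671373257105
```

Call:
servo_tool(series=[18,0,-46,0,20,0,-45,0,22,0,-44,0,25,0,-43,0,27,0,-42,0,29,0,-40,0,31,0,-39,0,33,0,-37,0])

```text
time_s: 3.4
eef_pos: [0.1159, -0.319, 0.7832]
ee_rot: [173.5, -37.8, -74.2]
force: [1.0, -0.8, 0.1]
width: 0.085
```

```bash
python3 - <<'E'
from h import *
print(np.round(bot.get_obs()["joint_pos"],2)); st()
E
```

```text
[-77.12   1.44  80.88 131.47  -4.72  87.71]
3.4 [ 0.1159 -0.319   0.7832] [173.51 -37.75 -74.23] [ 1.  -0.8  0.1] 0.08504189946576209
```

```bash
cat > km.py <<'E'
import numpy as np
from scipy.optimize import least_squares
from scipy.spatial.transform import Rotation as R
LO=np.array([-166.93,-56.73,-69.38,-121.58,-85.45,-180]);HI=np.array([166.93,111.36,81.34,131.49,84.26,180])
# rig: q1 about z; pitch joints in plane; q5 about in-plane normal of tool; q6 about tool
P0=[.3,0.,.3,.3,.0,.05,.1,.067]
def fk(q,P,s5=1,s6=-1):
    h,r0,L1,L2,e,a,Lt,d=P; q1,q2,q3,q4,q5,q6=np.radians(q)
    pf=q2-q3; p=pf+q4
    D=lambda t:np.array([np.cos(t),0,-np.sin(t)])
    N=lambda t:np.array([np.sin(t),0,np.cos(t)])
    x=np.array([r0,d,h])+L1*N(q2)+L2*D(pf)+e*N(pf)+a*D(p)
    # frame at pitch p: z fwd=D(p), up=N(p)
    B=np.stack([N(p),np.cross(D(p),N(p)),D(p)],1)
    T=R.from_matrix(B)*R.from_euler('x',s5*q5)*R.from_euler('z',s6*-q6+np.pi/2*0)
    x=x+Lt*T.as_matrix()[:,2]
    Z=R.from_euler('z',q1)
    return Z.apply(x),Z*T
E
python3 - <<'E'
from km import *
Q=[[-84.041,2.75,5.684,92.934,0,82.678],[-84.63,18.58,64.93,131.43,.21,82.1],[-88.39,-5.96,44.91,131.45,.63,78.4],[-85.44,-10.49,52.97,131.45,-.62,81.26],[-77.12,1.44,80.88,131.47,-4.72,87.71]]
X=np.array([[.1206,-.511,.2424],[.1137,-.4825,.5559],[.0795,-.3265,.6031],[.0866,-.2852,.6793],[.1159,-.319,.7832]])
E=[[180,-.01,-76.72],[179.53,-4.91,-76.7],[178.71,-9.35,-76.63],[175.87,-21.65,-76.03],[173.51,-37.75,-74.23]]
for s5 in(1,-1):
  for s6 in (1,-1):
    f=lambda P:np.concatenate([fk(q,P,s5,s6)[0]-x for q,x in zip(Q,X)]+[(P-np.array(P0))*1e-4])
    r=least_squares(f,P0); 
    print(s5,s6,np.round(r.x,4),np.abs(r.fun[:15]).max())
    for q,e in zip(Q,E):
        A=fk(q,r.x,s5,s6)[1]; D=A.inv()*R.from_euler('xyz',e,degrees=True); print(np.round(D.as_rotvec(degrees=True),2),end=' ')
    print()
E
```

```text
1 1 [2.249e-01 1.000e-04 3.882e-01 5.039e-01 2.280e-02 1.143e-01 3.045e-01
 6.690e-02] 4.7593973908077736e-05
[-1.000e-02  1.000e-02  7.536e+01] [-1.00e-02  1.00e-02  7.42e+01] [1.00e-02 0.00e+00 6.68e+01] [-1.000e-02 -0.000e+00  7.252e+01] [0.000e+00 1.000e-02 8.542e+01] 
1 -1 [2.249e-01 1.000e-04 3.882e-01 5.039e-01 2.280e-02 1.143e-01 3.045e-01
 6.690e-02] 4.7593894743180876e-05
[ 1.e-02  1.e-02 -9.e+01] [ 1.e-02  1.e-02 -9.e+01] [ 0.e+00 -1.e-02 -9.e+01] [-0.e+00  1.e-02 -9.e+01] [ 1.e-02  0.e+00 -9.e+01] 
-1 1 [ 0.2243 -0.0009  0.3877  0.5047  0.0218  0.7211 -0.3039  0.0669] 0.0009538687939024681
[-1.000e-02  1.000e-02  7.536e+01] [ 0.31  0.33 74.2 ] [ 0.95  0.94 66.79] [-0.94 -0.94 72.52] [-7.33 -7.33 85.21] 
-1 -1 [ 0.2243 -0.0009  0.3877  0.5047  0.0218  0.7211 -0.3039  0.0669] 0.0009538681388659986
[ 1.e-02  1.e-02 -9.e+01] [  0.38  -0.28 -90.  ] [  1.17  -0.78 -90.  ] [ -1.11   0.82 -90.  ] [ -7.7    7.11 -89.78]
```

The kinematic model fits to 0.05 mm. Next I'll find which position/rotation weighting reproduces the best-effort behaviour, so I can plan reorientations offline.

```bash
cat >> km.py <<'E'
PP=[.2249,.0001,.3882,.5039,.0228,.1143,.3045,.0669]
def FK(q):
    x,T=fk(q,PP); return x,T*R.from_euler('z',-90,degrees=True)
def row(q,x,T,r,w,mode='lsq'):
    xt=x+T.apply(np.array(r[:3])/1e3); Tt=T*R.from_euler('z',r[3],degrees=True)
    def f(qq):
        a,A=FK(qq); return np.r_[a-xt,w*(Tt*A.inv()).as_rotvec(),1e-5*np.radians(qq-q)]
    s=least_squares(f,np.clip(q,LO+.01,HI-.01),bounds=(LO,HI),x_scale=30)
    qn=s.x; dm=np.abs(qn-q).max()
    lim=.7*np.array([159.86,159.86,180,180,180,180])*.1
    k=min(1,(lim/np.maximum(np.abs(qn-q),1e-9)).min()); qn=q+k*(qn-q)
    a,A=FK(qn)
    return qn,a,A
def run(q,rows,w=.2,verb=False):
    x,T=FK(q)
    for r in np.reshape(rows,(-1,4)):
        q,x,T=row(q,x,T,r,w)
        if verb: print(np.round(q,1),np.round(x,3),np.round(T.as_matrix()[:,2],2))
    return q
E
python3 - <<'E'
from km import *
q0=np.array([-84.041,2.75,5.684,92.934,0,82.678])
for w in(.05,.1,.2,.3,.5,1):
    q=q0
    for rows in([0,0,-50,0]*8,[-35,0,-35,0]*4,[0,0,-50,0]*6,[18,0,-46,0,20,0,-45,0,22,0,-44,0,25,0,-43,0,27,0,-42,0,29,0,-40,0,31,0,-39,0,33,0,-37,0]):
        q=run(q,rows,w); x,T=FK(q); print(w,np.round(q,1),np.round(x,3),np.round(T.as_euler('xyz',degrees=True),1))
E
```

```text
0.05 [-84.7  21.7  79.8 131.5   1.   82.2] [ 0.119 -0.501  0.625] [178.7 -16.7 -76.5]
0.05 [-90.3  -4.4  62.9 131.5   3.   77.3] [ 0.081 -0.327  0.709] [176.8 -25.8 -76.2]
0.05 [-81.9 -19.8  81.3 124.3  -3.1  82.5] [ 0.069 -0.125  0.916] [160.2 -65.3 -63.7]
0.05 [-83.6 -43.2  81.3  96.2   2.6  82.4] [0.058 0.21  1.109] [ 16.2 -60.3  80.9]
0.1 [-84.7  21.3  78.5 131.5   0.9  82.2] [ 0.119 -0.499  0.62 ] [178.7 -15.8 -76.5]
0.1 [-90.1  -4.6  61.8 131.5   2.8  77.4] [ 0.081 -0.326  0.703] [176.9 -24.9 -76.2]
0.1 [-81.8 -18.7  81.3 126.   -3.3  82.7] [ 0.069 -0.133  0.902] [162.4 -62.7 -65.7]
0.1 [-83.4 -41.8  81.3  98.5   2.4  82.3] [0.059 0.182 1.098] [ 18.4 -63.9  79. ]
0.2 [-84.7  20.3  74.9 131.5   0.7  82.1] [ 0.117 -0.494  0.605] [178.9 -13.1 -76.6]
0.2 [-89.5  -5.4  58.1 131.5   2.1  77.7] [ 0.081 -0.324  0.684] [177.2 -21.9 -76.3]
0.2 [-80.4 -14.3  81.3 131.3  -4.2  84. ] [ 0.072 -0.162  0.857] [167.6 -53.5 -70.4]
0.2 [-82.2 -35.9  81.3 106.7   1.2  82.3] [0.064 0.075 1.054] [ 36.5 -76.9  61.8]
0.3 [-84.6  19.4  71.2 131.5   0.5  82.1] [ 0.116 -0.489  0.589] [179.1 -10.3 -76.6]

[... 256 characters left out ...]
.5 [-84.6  18.5  66.1 131.5   0.3  82.1] [ 0.114 -0.482  0.564] [179.4  -6.1 -76.7]
0.5 [-88.5  -6.   47.1 131.5   0.8  78.3] [ 0.08  -0.326  0.618] [178.4 -11.6 -76.6]
0.5 [-84.  -12.3  57.  131.5  -1.5  82.5] [ 0.087 -0.262  0.713] [174.6 -27.3 -75.6]
0.5 [-71.9  -5.6  81.3 129.2  -8.8  90.3] [ 0.104 -0.253  0.837] [171.5 -47.8 -72.3]
1 [-8.460e+01  1.810e+01  6.170e+01  1.315e+02  1.000e-01  8.210e+01] [ 0.113 -0.477  0.539] [179.8  -2.1 -76.7]
1 [-88.2  -5.   40.7 131.5   0.3  78.6] [ 0.079 -0.33   0.571] [179.4  -4.2 -76.7]
1 [-86.9  -6.4  44.9 131.5   0.   79.8] [ 0.085 -0.322  0.605] [178.3  -9.6 -76.6]
1 [-82.5  10.5  68.7 131.5  -0.9  84. ] [ 0.119 -0.426  0.646] [177.4 -16.5 -76.3]
```

```bash
cat >> km.py <<'E'
W=.57
def ik(x,T,seeds=40,rng=np.random.default_rng(0),tol=1e-3):
    out=[]
    for i in range(seeds):
        q0=rng.uniform(LO*.9,HI*.9); q0[0]=np.degrees(np.arctan2(x[1],x[0]))+rng.uniform(-40,40)
        f=lambda q:np.r_[FK(q)[0]-x,.3*(T*FK(q)[1].inv()).as_rotvec()]
        s=least_squares(f,q0,bounds=(LO,HI),x_scale=30,max_nfev=60)
        if np.abs(s.fun).max()<tol: return s.x
def tool(heading,down,twist):  # tool z at heading, 'down' deg below horizontal; twist 0: jaw x horizontal
    h,d=np.radians([heading,down]); z=np.array([np.cos(h)*np.cos(d),np.sin(h)*np.cos(d),-np.sin(d)])
    x=np.array([-np.sin(h),np.cos(h),0]); return R.from_matrix(np.stack([x,np.cross(z,x),z],1))*R.from_euler('z',twist,degrees=True)
E
python3 - <<'E'
from km import *
q0=np.array([-84.041,2.75,5.684,92.934,0,82.678])
for w in(.55,.62,.7):
    q=q0
    for rows in([0,0,-50,0]*8,[-35,0,-35,0]*4,[0,0,-50,0]*6,[18,0,-46,0,20,0,-45,0,22,0,-44,0,25,0,-43,0,27,0,-42,0,29,0,-40,0,31,0,-39,0,33,0,-37,0]):
        q=run(q,rows,w); x,T=FK(q); print(w,np.round(q,1),np.round(x,3),np.round(T.as_euler('xyz',degrees=True),1))
print("pinch IK")
for h in range(-90,31,15):
    for dn in(0,15,30):
        for tw in (90,-90):
            q=ik(np.array([.46,.262,.006]),tool(h,dn,tw),15)
            if q is not None: print(h,dn,tw,np.round(q,0))
E
```

```text
0.55 [-84.6  18.4  65.3 131.5   0.2  82.1] [ 0.114 -0.481  0.559] [179.5  -5.4 -76.7]
0.55 [-88.4  -5.9  46.  131.5   0.7  78.4] [ 0.08  -0.327  0.61 ] [178.6 -10.3 -76.6]
0.55 [-84.8 -11.5  54.6 131.5  -1.   81.8] [ 0.087 -0.274  0.695] [175.3 -24.2 -75.8]
0.55 [-74.8  -1.9  81.3 130.7  -6.5  89. ] [ 0.111 -0.287  0.808] [172.6 -42.3 -73.4]
0.62 [-84.6  18.3  64.4 131.5   0.2  82.1] [ 0.114 -0.48   0.554] [179.6  -4.5 -76.7]
0.62 [-88.3  -5.7  44.6 131.5   0.6  78.4] [ 0.08  -0.328  0.6  ] [178.8  -8.8 -76.6]
0.62 [-85.6 -10.4  52.  131.5  -0.6  81.2] [ 0.086 -0.287  0.673] [176.1 -20.6 -76.1]
0.62 [-77.7   1.8  79.4 131.5  -4.3  87.4] [ 0.117 -0.327  0.773] [173.9 -35.9 -74.5]
0.7 [-84.6  18.3  63.5 131.5   0.2  82.1] [ 0.113 -0.479  0.55 ] [179.6  -3.8 -76.7]
0.7 [-88.3  -5.6  43.4 131.5   0.5  78.5] [ 0.08  -0.328  0.591] [179.   -7.4 -76.7]
0.7 [-86.1  -9.3  49.7 131.5  -0.3  80.7] [ 0.086 -0.298  0.652] [176.8 -17.2 -76.3]
0.7 [-79.7   4.2  75.9 131.5  -2.8  86.2] [ 0.118 -0.36   0.736] [175.  -30.  -75.3]
pinch IK
-90 15 90 [  45.   72.   44.  131.  -43. -104.]
-90 15 -90 [ 45
[... 909 characters left out ...]
9. -17.]
-15 0 90 [ 54.  43. -50. -93. -69.  90.]
-15 0 -90 [ 54.  43. -50. -93. -69. -90.]
-15 15 90 [ 52.  10. -57. -33. -63. 122.]
-15 15 -90 [ 52.  10. -57. -33. -63. -58.]
-15 30 90 [ 48.  -6. -54.   3. -51. 135.]
-15 30 -90 [ 48.  -6. -54.   3. -51. -45.]
0 0 90 [  47.   44.  -58. -103.  -47.   90.]
0 0 -90 [  47.   44.  -58. -103.  -47.  -90.]
0 15 90 [ 45.   8. -68. -55. -43. 105.]
0 15 -90 [ 45.   8. -68. -55. -43. -75.]
0 30 90 [ 41. -17. -67. -12. -35. 114.]
0 30 -90 [ 41. -17. -67. -12. -35. -66.]
15 0 90 [  32.   49.  -63. -112.  -17.   90.]
15 0 -90 [  32.   49.  -63. -112.  -17.  -90.]
30 0 90 [-133.  101.  -65.   14.   17.  -90.]
30 0 -90 [-133.  101.  -65.   14.   17.   90.]
```

```bash
cat > search.py <<'E'
from km import *
import sys, itertools, multiprocessing as mp
W=.6
def warm(q,x,T):
    f=lambda qq:np.r_[FK(qq)[0]-x,.3*(T*FK(qq)[1].inv()).as_rotvec()]
    s=least_squares(f,np.clip(q,LO+.1,HI-.1),bounds=(LO,HI),x_scale=30,max_nfev=80)
    return s.x if np.abs(s.fun).max()<1e-3 else None
def safe(x): return -.35<x[0]<.62 and -.6<x[1]<.5 and .28<x[2]<1.15 and np.hypot(x[0],x[1])>.15
def trial(a):
    q,pos,d,n,zt=a
    T=FK(q)[1]; q=warm(q,np.array(pos),T)
    if q is None: return None
    x,T=FK(q); best=None
    for i in range(n):
        r=np.r_[T.inv().apply(np.array(d)*50),0]
        q,x,T=row(q,x,T,r,W); z=T.as_matrix()[:,2]
        if not safe(x) or x[2]-.09<.16: break
        e=np.degrees(np.arccos(np.clip(z@zt,-1,1)))
        if best is None or e<best[0]: best=(e,i+1,pos,d,q.round(1).tolist(),x.round(3).tolist(),np.degrees(np.arctan2(z[1],z[0])).round(0),np.degrees(-np.arcsin(z[2])).round(0))
    return best
def search(q,zt,n=14,top=6):
    D=[np.array(v)/np.linalg.norm(v) for v in itertools.product((-1,0,1),repeat=3) if any(v)]
    Ps=[p for p in itertools.product((-.2,0,.2,.4,.55),(-.5,-.3,-.1,.1,.3,.45),(.35,.6,.85)) if safe(p)]
    with mp.Pool() as pool: o=[b for b in pool.map(trial,[(q,p,d.tolist(),n,zt) for p in Ps for d in D],chunksize=8) if b]
    o.sort(key=lambda b:b[0])
    for b in o[:top]: print(b,flush=True)
def zv(h,p): h,p=np.radians([h,p]); return np.array([np.cos(h)*np.cos(p),np.sin(h)*np.cos(p),-np.sin(p)])
E
nproc; cat > s1.py <<'E'
from search import *
qn=np.array([-77.12,1.44,80.88,131.47,-4.72,87.71]); print(FK(qn)[1].as_matrix()[:,2])
print("to p20"); search(qn,zv(-78,20))
qp=ik(np.array([.46,.262,.006]),tool(-78,22,-90),40); print("pinch",qp.round(0),"to p70"); search(qp,zv(-78.5,70))
E
time timeout 560 python3 s1.py
```

```text
4
[ 0.05646392 -0.61607702 -0.78565955]
to p20
(np.float64(9.396828049476461), 14, (0.4, -0.5, 0.6), [0.0, 0.0, 1.0], [-54.3, 7.9, 81.3, 103.9, -17.7, 98.7], [0.285, -0.44, 0.894], np.float64(-75.0), np.float64(29.0))
(np.float64(11.162809031670365), 14, (0.2, -0.5, 0.6), [0.0, 0.0, 1.0], [-76.4, 3.4, 81.3, 108.8, -4.1, 86.6], [0.153, -0.441, 0.895], np.float64(-81.0), np.float64(31.0))
(np.float64(13.598957343584752), 14, (0.2, -0.3, 0.6), [0.0, 0.0, 1.0], [-68.8, -3.6, 81.3, 119.0, -8.3, 91.5], [0.145, -0.31, 0.884], np.float64(-79.0), np.float64(34.0))
(np.float64(13.750401569346467), 14, (0, -0.3, 0.6), [0.5773502691896258, 0.5773502691896258, 0.5773502691896258], [-99.3, -41.0, 54.6, 131.5, 22.0, 74.9], [0.18, -0.024, 0.785], np.float64(-73.0), np.float64(33.0))
(np.float64(13.908061066847763), 14, (0.4, -0.3, 0.6), [0.0, 0.0, 1.0], [-39.2, 3.8, 81.3, 114.6, -26.6, 109.7], [0.282, -0.32, 0.876], np.float64(-71.0), np.float64(33.0))
(np.float64(14.053585655016668), 14, (0.2, -0.5, 0.6), [0.7071067811865475, 0.0, 0.7071067811865475], [-32.1, 23.7, 81.3, 98.7, -33.2, 115.1], [0.528
[... 611 characters left out ...]
2, -0.345, 0.751], np.float64(-82.0), np.float64(41.0))
(np.float64(28.62432796033794), 14, (0.4, -0.3, 0.85), [-1.0, 0.0, 0.0], [-146.0, -20.9, 46.4, 131.5, 42.7, -153.7], [0.002, -0.329, 0.757], np.float64(-81.0), np.float64(41.0))
(np.float64(29.16491293463728), 14, (0.2, -0.5, 0.6), [-0.7071067811865475, 0.7071067811865475, 0.0], [-166.9, -31.8, 4.7, 124.6, 49.1, -180.0], [-0.125, -0.334, 0.56], np.float64(-79.0), np.float64(41.0))
(np.float64(29.24891774557232), 14, (0.4, 0.1, 0.35), [-0.5773502691896258, 0.5773502691896258, 0.5773502691896258], [77.5, 13.3, 16.6, 131.5, -30.7, 67.3], [0.164, 0.331, 0.359], np.float64(-59.0), np.float64(43.0))
real	4m11.332s
user	16m21.033s
sys	0m0.414s
```

```bash
cat > plan.py <<'E'
from km import *
from workcell import bot
def go(xt,twist=0,step=45,q=None,T=None):
    """rows of ints from present pose to world point xt with total twist; simulated check"""
    if q is None:
        o=bot.get_obs(); q=np.array(o["joint_pos"]); 
    x,T=FK(q); xt=np.array(xt); n=int(np.ceil(max(np.linalg.norm(xt-x)*1e3/step,abs(twist)/8.5,1)))
    rows=[];
    for i in range(n):
        s=T.inv().apply((xt-x)/(n-i))*1e3; t=round(twist/n,1)
        r=[*np.round(s).astype(int).tolist(),t]; rows.append(r)
        q,x,T=row(q,x,T,r,.6)
    for i in range(0,n,8): print(str(sum(rows[i:i+8],[])))
    print("end",q.round(1),x.round(4),T.as_matrix()[:,0].round(3),T.as_matrix()[:,2].round(3)); return q
E
cat > s2.py <<'E'
from search import *
import search
search.safe=lambda x: (x[0]<.27 and x[1]<-.22 and x[2]>-.02 and x[2]<1.1)
def tr(a):
    return trial(a)
def S(q,zt,n):
    D=[[0,np.cos(t),np.sin(t)] for t in np.arange(8)*np.pi/4]
    Ps=[p for p in itertools.product((0,.12,.24),(-.35,-.45,-.55,-.65),(.15,.3,.45,.6))]
    with mp.Pool() as pool: o=[b for b in pool.map(tr,[(q,p,d,n,zt) for p in Ps for d in D],chunksize=4) if b]
    o.sort(key=lambda b:b[0]); [print(b) for b in o[:6]]
src=open('search.py').read()
qp=ik(np.array([.46,.262,.006]),tool(-80,20,-90),40)
S(qp,zv(-78.5,70),24)
E
sed -i 's/ or x\[2\]-.09<.16//' search.py
python3 - <<'E'
from plan import *
o=bot.get_obs();q=np.array(o["joint_pos"]);x,T=FK(q);print(T.as_matrix().round(3))
X=T.as_matrix()
# twist making jaw x horizontal
t=np.degrees(np.arctan2(-X[2,0],X[2,1]));print("twist",t)
q1=go([.40,-.25,.45]);q2=go([.485,-.035,.12],t-180 if t>90 else t,q=q1);q3=go([.485,-.035,.03],q=q2);q4=go([.485,.15,.03],q=q3)
E
time timeout 300 python3 s2.py
```

```text
[[ 0.215 -0.975  0.057]
 [-0.761 -0.203 -0.616]
 [ 0.612  0.089 -0.786]]
twist -81.69133236873355
[-20, -32, 24, 0.0, -21, -34, 25, 0.0, -22, -35, 26, 0.0, -22, -35, 26, 0.0, -22, -35, 26, 0.0, -22, -35, 26, 0.0, -21, -35, 26, 0.0, -22, -35, 26, 0.0]
[-21, -35, 27, 0.0, -22, -35, 26, 0.0]
end [-19.2 -17.2   3.9  93.2 -34.1 141.7] [ 0.3999 -0.2494  0.4501] [ 0.215 -0.763  0.609] [ 0.056 -0.613 -0.788]
[-35, -16, 13, np.float64(-8.2), -32, -20, 13, np.float64(-8.2), -29, -25, 13, np.float64(-8.2), -25, -29, 13, np.float64(-8.2), -21, -32, 14, np.float64(-8.2), -16, -34, 13, np.float64(-8.2), -11, -36, 14, np.float64(-8.2), -5, -37, 13, np.float64(-8.2)]
[0, -38, 14, np.float64(-8.2), 5, -38, 13, np.float64(-8.2)]
end [ 10.2   1.5 -17.1  75.3 -37.8  96. ] [ 0.4849 -0.0347  0.1203] [ 0.995  0.095 -0.003] [ 0.056 -0.613 -0.788]
[0, -18, 24, 0.0, 0, -19, 24, 0.0, 0, -18, 23, 0.0]
end [ 10.1   6.4 -22.8  64.6 -37.8  95.9] [ 0.4846 -0.0351  0.0305] [ 0.995  0.095 -0.003] [ 0.056 -0.613 -0.788]
[4, -29, -23, 0.0, 3, -29, -23, 0.0, 4, -29, -22, 0.0, 3, -29, -23, 0.0, 4, -29, -22, 0.0]
end [ 29
[... 630 characters left out ...]
80.0], [-0.022, -0.288, 0.334], np.float64(-70.0), np.float64(46.0))
(np.float64(25.839519087416736), 16, (0, -0.45, 0.6), [0, np.float64(1.0), np.float64(0.0)], [-127.1, -56.7, 1.9, 114.5, 32.7, -129.2], [0.108, -0.24, 0.573], np.float64(-78.0), np.float64(44.0))
(np.float64(25.912204152468647), 18, (0, -0.55, 0.6), [0, np.float64(1.0), np.float64(0.0)], [-127.3, -56.7, 1.9, 114.5, 32.8, -129.3], [0.108, -0.241, 0.573], np.float64(-78.0), np.float64(44.0))
(np.float64(25.91220424679138), 20, (0, -0.65, 0.6), [0, np.float64(1.0), np.float64(0.0)], [-127.3, -56.7, 1.9, 114.5, 32.8, -129.3], [0.108, -0.241, 0.573], np.float64(-78.0), np.float64(44.0))
real	0m45.499s
user	2m51.696s
sys	0m0.184s
```

Next: move above and behind the tile with the jaws level, ready to push.

Call:
servo_tool(series=[-20,-32,24,0,-21,-34,25,0,-22,-35,26,0,-22,-35,26,0,-22,-35,26,0,-22,-35,26,0,-21,-35,26,0,-22,-35,26,0])

```text
time_s: 4.2
eef_pos: [0.3391, -0.2625, 0.5217]
ee_rot: [173.7, -37.4, -74.3]
force: [-0.2, -0.6, 0.5]
width: 0.0854
```

Call:
servo_tool(series=[-21,-35,27,0,-22,-35,26,0])

```text
time_s: 4.4
eef_pos: [0.4011, -0.248, 0.4474]
ee_rot: [173.7, -37.4, -74.3]
force: [1.2, -0.4, 0.9]
width: 0.0853
```

Call:
servo_tool(series=[-35,-16,13,-8.2,-32,-20,13,-8.2,-29,-25,13,-8.2,-25,-29,13,-8.2,-21,-32,14,-8.2,-16,-34,13,-8.2,-11,-36,14,-8.2,-5,-37,13,-8.2])

```text
time_s: 5.2
eef_pos: [0.4681, -0.0752, 0.1846]
ee_rot: [143.2, -9.6, -7.3]
force: [0.6, -0.4, -0.8]
width: 0.0856
```

Call:
servo_tool(series=[0,-38,14,-8.2,5,-38,13,-8.2,0,-18,24,0,0,0,0,0])

```text
time_s: 5.6
eef_pos: [0.4812, -0.0333, 0.0844]
ee_rot: [142.2, 0.8, 5.5]
force: [-1.0, -0.7, -0.4]
width: 0.0856
```

```bash
python3 - <<'E'
from h import *
from plan import *
st(); go([.487,-.035,.03])
im,d=snap("side","s1.png"); cv2.imwrite("pics/s1c.png",cv2.resize(im[200:400,220:460,::-1],(720,600)))
E
```

```text
5.6 [ 0.4812 -0.0333  0.0844] [142.19   0.76   5.51] [-1.  -0.7 -0.4] 0.08560334056908062
[3, -16, 22, 0.0, 3, -16, 22, 0.0]
end [ 10.    7.2 -22.   65.1 -37.6  95.7] [ 0.4868 -0.0346  0.0301] [ 0.995  0.096 -0.013] [ 0.048 -0.611 -0.79 ]
```

View pics/s1c.png

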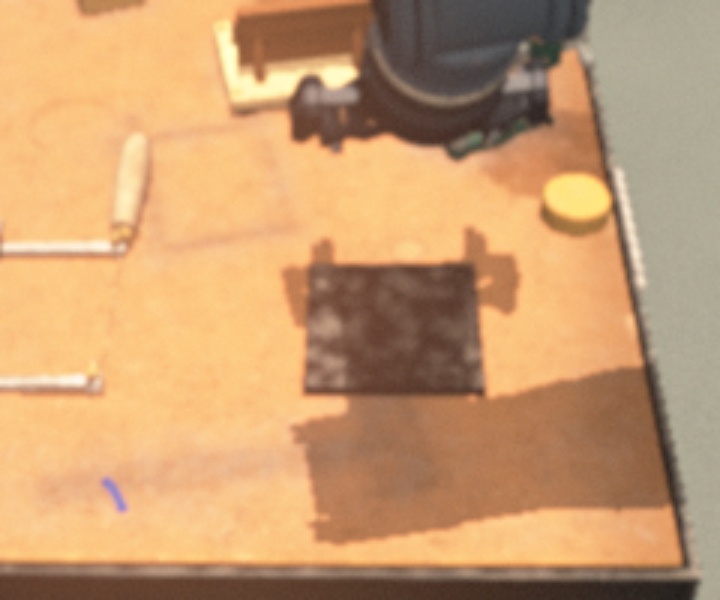

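The gripper is behind the tile (tile at about (395,328) in this crop, wax clear at (575,200)). I'll narrow the jaws a little and descend to find the bench.

Call:
servo_tool(series=[3,-16,22,0,2,-13,18,0,0,0,0,0], jaw=0.7)

```text
time_s: 5.95
eef_pos: [0.4885, -0.0356, 0.0394]
ee_rot: [142.2, 0.3, 5.4]
force: [-0.6, 0.0, -0.3]
width: 0.0597
```

Call:
servo_tool(series=[0,-3,4,0,0,0,0,0])

```text
time_s: 6.15
eef_pos: [0.4905, -0.0353, 0.0367]
ee_rot: [142.2, 0.0, 5.4]
force: [0.2, 1.2, 0.4]
width: 0.0596
```

Call:
servo_tool(series=[0,-2,3,0,0,0,0,0])

```text
time_s: 6.35
eef_pos: [0.4899, -0.0355, 0.032]
ee_rot: [142.2, 0.1, 5.4]
force: [-0.6, -0.8, 0.8]
width: 0.0599
```

Call:
servo_tool(series=[0,-2,3,0,0,0,0,0])

```text
time_s: 6.55
eef_pos: [0.4891, -0.0358, 0.0274]
ee_rot: [142.2, 0.2, 5.4]
force: [-1.2, 0.8, -0.1]
width: 0.0597
```

Call:
servo_tool(series=[0,-3,5,0,0,0,0,0])

```text
time_s: 6.75
eef_pos: [0.4887, -0.0366, 0.0209]
ee_rot: [142.2, 0.3, 5.4]
force: [-0.1, 0.2, -0.5]
width: 0.0597
```

Call:
servo_tool(series=[0,-2,2,0,0,0,0,0])

```text
time_s: 6.95
eef_pos: [0.489, -0.0362, 0.0186]
ee_rot: [142.2, 0.3, 5.4]
force: [-0.7, 0.2, -0.3]
width: 0.06
```

Call:
servo_tool(series=[0,-1,2,0,0,0,0,0])

```text
time_s: 7.15
eef_pos: [0.4893, -0.0366, 0.0166]
ee_rot: [142.2, 0.2, 5.4]
force: [-0.6, 0.2, 1.2]
width: 0.0597
```

Call:
servo_tool(series=[0,-1,2,0,0,0,0,0])

```text
time_s: 7.35
eef_pos: [0.4893, -0.0371, 0.0145]
ee_rot: [142.2, 0.2, 5.4]
force: [0.6, 0.6, 0.0]
width: 0.0595
```

Call:
servo_tool(series=[0,-1,1,0,0,0,0,0])

```text
time_s: 7.55
eef_pos: [0.4893, -0.0368, 0.0131]
ee_rot: [142.2, 0.2, 5.4]
force: [0.2, 0.4, 0.4]
width: 0.0599
```

Call:
servo_tool(series=[0,-1,1,0,0,0,0,0])

```text
time_s: 7.75
eef_pos: [0.4893, -0.0367, 0.0117]
ee_rot: [142.2, 0.2, 5.4]
force: [-1.3, 1.2, -0.5]
width: 0.0599
```

Call:
servo_tool(series=[1,-8,-6,0,1,-8,-6,0,1,-8,-6,0,1,-8,-6,0,1,-8,-6,0])

```text
time_s: 8.25
eef_pos: [0.49, 0.0144, 0.0115]
ee_rot: [142.1, 0.2, 5.5]
force: [-0.3, -1.8, 2.5]
width: 0.0598
```

```bash
python3 - <<'E'
from h import *
im,d=snap("top"); P=pts("top",d)
s=(np.abs(P[...,0]-.494)<.09)&(P[...,1]>-.03)&(P[...,1]<.3)&(im.max(2)<100)&(P[...,2]>.003)&(P[...,2]<.014)
n,l,S,c=cv2.connectedComponentsWithStats(s.astype(np.uint8)); k=1+S[1:,4].argmax()
print(S[k],cv2.minAreaRect((P[l==k][:,:2]*1000).astype(np.float32))); st()
print([(r["at"],r["p"]) for r in bot.landmark_of("top","slate_center")])
im,d=snap("side"); cv2.imwrite("pics/s2.png",cv2.resize(im[200:400,220:460,::-1],(720,600)))
print([(r["at"],r["p"]) for r in bot.landmark_of("side","slate_center")])
E
```

```text
[266 253  16  26 241] ((491.3164367675781, 40.09046936035156), (33.77631378173828, 57.87981414794922), 87.46176147460938)
8.3 [0.4903 0.0156 0.0114] [142.17   0.16   5.51] [-1.   0.4  1.9] 0.059537730280442416
[([0.4899, 0.0762, 0.0047], 0.87)]
[([0.491, 0.08, 0.0032], 0.65)]
```

View pics/s2.png

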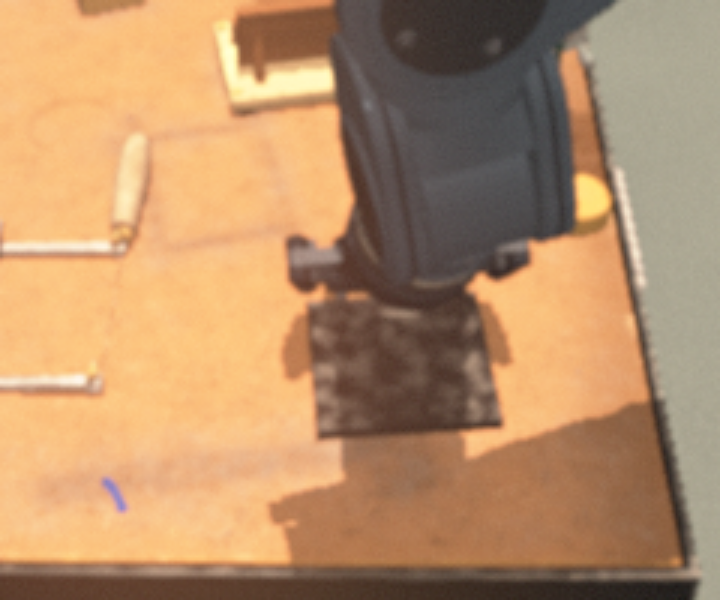

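Call:
servo_tool(series=[1,-8,-6,0,1,-8,-6,0,1,-8,-6,0,1,-8,-6,0,1,-8,-6,0,1,-8,-6,0])

```text
time_s: 9.05
eef_pos: [0.4904, 0.0745, 0.0107]
ee_rot: [142.1, 0.2, 5.4]
force: [-0.0, -2.7, 4.2]
width: 0.0598
```

Call:
servo_tool(series=[1,-8,-6,0,1,-8,-6,0,1,-8,-6,0,1,-8,-6,0,1,-8,-6,0,0,0,0,0])

```text
time_s: 9.65
eef_pos: [0.491, 0.1253, 0.0103]
ee_rot: [142.1, 0.1, 5.5]
force: [0.4, -1.6, 6.3]
width: 0.0597
```

```bash
cat > tile.py <<'E'
from h import *
# corners of tile's visible +y side from the side camera: dark pixels of tile top (z~8mm)
def meas():
    for c in("side","top"):
        im,d=snap(c); P=pts(c,d)
        s=(np.abs(P[...,0]-.49)<.09)&(P[...,1]>.12)&(P[...,1]<.31)&(P[...,2]>.004)&(P[...,2]<.0125)&(im.max(2)<120)
        n,l,S,_=cv2.connectedComponentsWithStats(s.astype(np.uint8)); k=1+S[1:,4].argmax()
        q=P[l==k]; bx=[]
        for a in np.arange(.445,.54,.01):
            m=np.abs(q[:,0]-a)<.005
            if m.sum()>3: bx.append([round(a,3),round(float(q[m,1].max()),4)])
        print(c,len(q),"x",q[:,0].min().round(4),q[:,0].max().round(4),bx)
        b=(np.abs(P[...,2])<.004)&(P[...,0]>.36)&(P[...,0]<.64); print(" bench edge y",np.percentile(P[b][:,1],[99,99.7,99.95]).round(4))
        print([(np.round(r["at"],4).tolist(),round(r["p"],2)) for r in bot.landmark_of(c,"slate_center")[:2]])
    st()
if __name__=="__main__": meas()
E
python3 tile.py
```

```text
side 2223 x 0.4337 0.5425 [[np.float64(0.445), 0.2388], [np.float64(0.455), 0.2412], [np.float64(0.465), 0.2407], [np.float64(0.475), 0.2428], [np.float64(0.485), 0.2438], [np.float64(0.495), 0.2443], [np.float64(0.505), 0.2449], [np.float64(0.515), 0.2464], [np.float64(0.525), 0.2473], [np.float64(0.535), 0.2479]]
 bench edge y [0.2258 0.2419 0.2455]
[([0.4932, 0.1931, 0.0035], 0.87)]
top 319 x 0.4617 0.5197 [[np.float64(0.465), 0.1559], [np.float64(0.475), 0.1676], [np.float64(0.485), 0.1687], [np.float64(0.495), 0.1695], [np.float64(0.505), 0.1697], [np.float64(0.515), 0.1717]]
 bench edge y [0.2082 0.2214 0.2246]
[([0.491, 0.1882, 0.0068], 0.6)]
9.85 [0.4909 0.125  0.01  ] [1.4216e+02 1.2000e-01 5.4600e+00] [ 1.  -1.4  5.2] 0.05962227598531117
```

Call:
servo_tool(series=[0,-7,-5,0,0,-7,-5,0,0,-7,-5,0,0,0,0,0,0,0,0,0])

```text
time_s: 10.35
eef_pos: [0.4886, 0.1504, 0.0097]
ee_rot: [142.1, 0.1, 5.5]
force: [-0.2, -3.0, 9.0]
width: 0.0601
```

```bash
python3 tile.py
```

```text
side 2133 x 0.4309 0.5409 [[np.float64(0.445), 0.2647], [np.float64(0.455), 0.2653], [np.float64(0.465), 0.2663], [np.float64(0.475), 0.2674], [np.float64(0.485), 0.2691], [np.float64(0.495), 0.2697], [np.float64(0.505), 0.271], [np.float64(0.515), 0.2717], [np.float64(0.525), 0.272], [np.float64(0.535), 0.2721]]
 bench edge y [0.2256 0.2657 0.2708]
[([0.4918, 0.22, 0.0048], 0.56)]
top 330 x 0.4597 0.5175 [[np.float64(0.455), 0.1736], [np.float64(0.465), 0.1874], [np.float64(0.475), 0.1929], [np.float64(0.485), 0.1953], [np.float64(0.495), 0.1969], [np.float64(0.505), 0.1978], [np.float64(0.515), 0.1953]]
 bench edge y [0.2066 0.2203 0.2247]
[([0.3702, -0.0571, 0.0019], 0.68), ([0.489, 0.2137, 0.004], 0.6)]
10.55 [0.4886 0.1504 0.0097] [1.4211e+02 1.1000e-01 5.4700e+00] [-0.2 -2.1  7.7] 0.05938809178133728
```

```bash
cat > s3.py <<'E'
from search import *
import search
search.safe=lambda x: x[1]>.1 and x[1]<.8 and x[0]>-.2 and x[0]<.45 and x[2]>.25 and x[2]<1.1 and (x[0]<.3 or x[1]>.26)
q=np.array([29.,22,-4.5,81,-34,119]) # placeholder, replaced
from workcell import bot
q=np.array(bot.get_obs()["joint_pos"])
T=FK(q)[1]
def rep(q,d,n):
    x,T=FK(q)
    for i in range(n):
        q,x,T=row(q,x,T,np.r_[T.inv().apply(np.array(d)*50),0],.6)
        z=T.as_matrix()[:,2]
        if i%2: print(i+1,q.round(0),x.round(3),"head %.0f p %.0f"%(np.degrees(np.arctan2(z[1],z[0])),np.degrees(-np.arcsin(z[2]))))
    return q
T90=T*R.from_euler('z',82,degrees=True)   # jaws back to vertical plane
for st0 in ([.2,-.5,.6],[.3,-.45,.6]):
    qb=warm(np.array([-60.,0,60,120,-15,95]),np.array(st0),T90); print(qb); rep(qb,[0,0,1],20)
zt=zv(-78.5,70)
qp=ik(np.array([.46,.262,.006]),tool(-80,22,-90),40)
D=[[0,np.cos(t),np.sin(t)] for t in np.arange(8)*np.pi/4]+[[.7,.7,0],[-.7,.7,0]]
Ps=list(itertools.product((0,.1,.2,.3,.4),(.3,.4,.5),(.3,.45,.6)))
with mp.Pool() as pool: o=[b for b in pool.map(trial,[(qp,p,d,20,zt) for p in Ps for d in D],chunksize=4) if b]
o.sort(key=lambda b:b[0]); [print(b) for b in o[:8]]
E
timeout 400 python3 s3.py; python3 -c "
from plan import *
a=go([.488,.125,.012]); go([.45,.0,.3],q=a)"
```

```text
[-70.41915836 -13.96076856  24.29621872  91.22783149  -8.69532516
  93.15958899]
2 [-70.  -2.  49. 104.  -9.  93.] [ 0.2   -0.501  0.688] head -85 p 52
4 [-71.  11.  75. 115.  -9.  93.] [ 0.199 -0.5    0.738] head -84 p 51
6 [-72.  12.  81. 117.  -8.  92.] [ 0.187 -0.484  0.773] head -83 p 48
8 [-73.  10.  81. 116.  -7.  90.] [ 0.176 -0.47   0.804] head -83 p 44
10 [-74.   7.  81. 114.  -6.  89.] [ 0.167 -0.458  0.834] head -82 p 40
12 [-75.   5.  81. 112.  -5.  88.] [ 0.159 -0.448  0.864] head -81 p 35
14 [-77.   3.  81. 109.  -4.  87.] [ 0.153 -0.441  0.894] head -81 p 31
16 [-78.   2.  81. 106.  -3.  86.] [ 0.148 -0.435  0.924] head -81 p 27
18 [-79.   1.  81. 103.  -2.  85.] [ 0.144 -0.43   0.955] head -81 p 22
20 [-79.  -0.  81. 100.  -1.  85.] [ 0.142 -0.427  0.986] head -81 p 18
[-52.99071473  -9.72870184  28.252538    94.46304124 -18.81663832
 107.79170895]
2 [-53.   3.  53. 107. -19. 108.] [ 0.301 -0.451  0.682] head -85 p 52
4 [-53.  15.  79. 119. -19. 107.] [ 0.295 -0.449  0.731] head -84 p 51
6 [-55.  13.  81. 118. -18. 105.] [ 0.276 -0.437  0.766] head -82 p 47
8 [-56.  
[... 187 characters left out ...]
86 ] head -78 p 35
14 [-61.   4.  81. 109. -13.  95.] [ 0.218 -0.408  0.89 ] head -77 p 31
16 [-63.   2.  81. 107. -12.  93.] [ 0.209 -0.405  0.921] head -77 p 27
18 [-65.   1.  81. 103. -10.  92.] [ 0.202 -0.402  0.952] head -76 p 23
20 [-66.  -0.  81. 100.  -9.  91.] [ 0.196 -0.4    0.984] head -76 p 18
[-3, 21, 14, 0.0]
end [ 26.7  21.1  -8.   76.7 -34.9 116.2] [0.4881 0.125  0.0117] [ 0.995  0.095 -0.002] [ 0.057 -0.612 -0.789]
[-6, 34, -19, 0.0, -6, 34, -19, 0.0, -6, 34, -19, 0.0, -6, 34, -19, 0.0, -7, 34, -19, 0.0, -6, 34, -19, 0.0, -7, 34, -20, 0.0, -6, 34, -19, 0.0]
end [ 15.1  -3.1  -1.1  99.6 -37.2 102.2] [4.504e-01 2.000e-04 2.996e-01] [ 0.995  0.095 -0.002] [ 0.057 -0.612 -0.789]
```

Call:
servo_tool(series=[-2,11,7,0,-1,10,7,0,-6,34,-19,0,-6,34,-19,0,-6,34,-19,0,-6,34,-19,0,-7,34,-19,0,-6,34,-19,0])

```text
time_s: 11.35
eef_pos: [0.4586, 0.0297, 0.2253]
ee_rot: [142.3, 0.3, 5.4]
force: [0.8, -0.0, 0.1]
width: 0.06
```

Call:
servo_tool(series=[-7,34,-20,0,-6,34,-19,0])

```text
time_s: 11.55
eef_pos: [0.4489, -0.0011, 0.298]
ee_rot: [142.3, 0.3, 5.4]
force: [0.8, -0.4, 0.8]
width: 0.0599
```

```bash
sed -i 's/^search.safe.*/search.safe=lambda x: -.15<x[1]<.8 and -.2<x[0]<.5 and .25<x[2]<1.1/; s/^    qb=warm.*//; s/^for st0.*//; s/^Ps=.*/Ps=list(itertools.product((.1,.2,.3,.4),(0,.1,.2),(.3,.45,.6)))/' s3.py
timeout 400 python3 s3.py; python3 -c "
from plan import *
a=go([.25,-.47,.6],81.9); a=go([.25,-.47,.7],q=a)"
```

```text
(np.float64(29.00055194126811), 18, (0.2, 0, 0.3), [0, np.float64(0.7071067811865476), np.float64(0.7071067811865475)], [60.5, 28.2, 48.6, 131.5, -41.6, 47.1], [0.376, 0.39, 0.445], np.float64(-52.0), np.float64(44.0))
(np.float64(31.799682317468754), 15, (0.3, 0.1, 0.3), [0, np.float64(0.7071067811865476), np.float64(0.7071067811865475)], [58.1, 29.9, 50.1, 131.5, -44.9, 44.7], [0.41, 0.379, 0.45], np.float64(-52.0), np.float64(41.0))
(np.float64(34.13690154488579), 15, (0.3, 0, 0.3), [0, np.float64(0.7071067811865476), np.float64(0.7071067811865475)], [51.6, 23.7, 46.2, 131.5, -49.0, 38.4], [0.445, 0.299, 0.498], np.float64(-54.0), np.float64(38.0))
(np.float64(35.966524635851435), 13, (0.4, 0.1, 0.3), [0, np.float64(0.7071067811865476), np.float64(0.7071067811865475)], [51.6, 30.0, 52.0, 131.5, -50.8, 38.2], [0.474, 0.326, 0.482], np.float64(-54.0), np.float64(37.0))
(np.float64(36.09756979397786), 13, (0.4, 0, 0.45), [0, np.float64(1.0), np.float64(0.0)], [59.7, 53.1, 58.1, 131.5, -44.4, 55.5], [0.436, 0.455, 0.258], np.float64(-62.0), np.float64(35.0))
(np.float64(37.79140648437
[... 377 characters left out ...]
.51859135963861), 10, (0.3, 0.1, 0.3), [0, np.float64(6.123233995736766e-17), np.float64(1.0)], [24.2, -2.9, 32.1, 131.5, -60.0, 12.3], [0.4, -0.036, 0.655], np.float64(-70.0), np.float64(30.0))
[-17, 38, 3, 5.9, -13, 40, 3, 5.9, -9, 41, 3, 5.9, -5, 42, 2, 5.9, -1, 42, 3, 5.9, 4, 42, 2, 5.9, 8, 42, 3, 5.9, 12, 40, 2, 5.9]
[16, 39, 3, 5.9, 20, 37, 2, 5.9, 24, 35, 3, 5.9, 28, 32, 2, 5.9, 31, 29, 3, 5.9, 34, 26, 2, 5.9]
end [-61.  -12.6  25.8  93.1 -14.4 101.5] [ 0.25   -0.4699  0.6004] [ 0.205 -0.769  0.606] [ 0.053 -0.61  -0.791]
[20, 3, -26, 0.0, 20, 3, -26, 0.0, 20, 2, -27, 0.0]
end [-61.    2.5  56.4 108.7 -14.4 101.5] [ 0.2503 -0.4695  0.6991] [ 0.205 -0.769  0.606] [ 0.053 -0.61  -0.791]
```

```bash
cat > s4.py <<'E'
from search import *
import search
search.safe=lambda x: x[0]<.3 and x[1]<-.15 and x[2]>.2 and x[2]<1.1
zt=zv(-78.5,70)
qp=ik(np.array([.46,.262,.006]),tool(-80,27,-90),40); print(qp)
D=[[0,np.cos(t),np.sin(t)] for t in np.radians([-60,-35,-15,0,20,45])]+[[.4,.9,0],[-.4,.9,0]]
Ps=list(itertools.product((0,.07,.15),(-.4,-.5,-.6),(.35,.45,.55)))
with mp.Pool() as pool: o=[b for b in pool.map(trial,[(qp,p,d,45,zt) for p in Ps for d in D],chunksize=2) if b]
o.sort(key=lambda b:b[0]); [print(b) for b in o[:8]]
E
time timeout 300 python3 s4.py
```

```text
[ 46.3174932   53.08289795  22.17223002 108.38365204 -45.88353418
  58.29895215]
(np.float64(0.28948728373923993), 30, (0.15, -0.6, 0.45), [-0.4, 0.9, 0], [-166.9, -20.3, 11.7, 121.7, 20.1, -179.3], [-0.237, -0.231, 0.475], np.float64(-78.0), np.float64(70.0))
(np.float64(0.7325106818955831), 30, (0.15, -0.6, 0.55), [-0.4, 0.9, 0], [-166.9, -18.7, 20.0, 127.3, 20.1, -179.4], [-0.219, -0.227, 0.525], np.float64(-81.0), np.float64(70.0))
(np.float64(1.065926269815491), 32, (0.07, -0.6, 0.45), [-0.4, 0.9, 0], [-166.9, -11.3, 14.6, 114.7, 20.9, -178.1], [-0.326, -0.256, 0.447], np.float64(-80.0), np.float64(69.0))
(np.float64(1.3181991683369634), 29, (0.07, -0.5, 0.55), [-0.4, 0.9, 0], [-166.9, -14.4, 22.3, 124.8, 20.5, -178.4], [-0.26, -0.238, 0.521], np.float64(-82.0), np.float64(69.0))
(np.float64(1.4573312894860326), 30, (0.15, -0.6, 0.35), [-0.4, 0.9, 0], [-166.9, -22.1, 0.5, 113.5, 20.5, -179.5], [-0.257, -0.238, 0.4], np.float64(-75.0), np.float64(69.0))
(np.float64(1.4870358601485323), 31, (0, -0.5, 0.45), [-0.4, 0.9, 0], [-166.9, -8.2, 16.8, 113.0, 19.4, -177.3], [-0.357, -0.255, 0.441], np.float64(-83.0), np.float64(71.0))
(np.float64(1.5654888778411413), 32, (0.07, -0.6, 0.35), [-0.4, 0.9, 0], [-166.9, -10.8, 4.3, 106.0, 20.8, -179.6], [-0.352, -0.261, 0.361], np.float64(-75.0), np.float64(69.0))
(np.float64(1.6712238247168019), 33, (0, -0.6, 0.35), [-0.4, 0.9, 0], [-166.9, -7.2, 5.6, 100.6, 20.6, -176.9], [-0.402, -0.272, 0.345], np.float64(-83.0), np.float64(69.0))
real	0m35.294s
user	2m13.824s
sys	0m0.214s
```

Call:
servo_tool(series=[-17,38,3,5.9,-13,40,3,5.9,-9,41,3,5.9,-5,42,2,5.9,-1,42,3,5.9,4,42,2,5.9,8,42,3,5.9,12,40,2,5.9])

```text
time_s: 12.35
eef_pos: [0.3356, -0.2684, 0.4695]
ee_rot: [152.2, -26.6, -35.2]
force: [0.4, -0.6, 1.1]
width: 0.0598
```

Call:
servo_tool(series=[16,39,3,5.9,20,37,2,5.9,24,35,3,5.9,28,32,2,5.9,31,29,3,5.9,34,26,2,5.9])

```text
time_s: 12.95
eef_pos: [0.25, -0.4701, 0.6002]
ee_rot: [174.3, -37.4, -75.4]
force: [1.4, -0.5, 0.1]
width: 0.0596
```

Call:
servo_tool(series=[30,4,-40,0,30,4,-40,0,30,4,-40,0,30,4,-40,0,30,4,-40,0,32,4,-38,0,33,4,-37,0,34,4,-36,0])

```text
time_s: 13.75
eef_pos: [0.2069, -0.3328, 0.7637]
ee_rot: [170.1, -38.1, -74.9]
force: [0.4, -0.3, 0.6]
width: 0.06
```

```bash
cat > zz.py <<'E'
from plan import *
def zz():
    o=bot.get_obs();q=np.array(o["joint_pos"]);x,T=FK(q);z=T.as_matrix()[:,2]
    print(o["time_s"],q.round(1),np.round(o["eef_pos"],3),"head %.1f p %.1f"%(np.degrees(np.arctan2(z[1],z[0])),np.degrees(-np.arcsin(z[2]))),"X",T.as_matrix()[:,0].round(3),"up",T.inv().apply([0,0,50]).round(0))
    return q
if __name__=="__main__": zz()
E
python3 zz.py
```

```text
13.75 [-49.3   8.4  81.3 131.4 -24.7 112. ] [ 0.207 -0.333  0.764] head -90.7 p 50.8 X [ 0.205 -0.76   0.617] up [ 31.   7. -39.]
```

```bash
python3 - <<'E'
from zz import *
from search import warm
q=zz(); T=FK(q)[1]; print(T.inv().apply([0,-50,0]).round(0), T.inv().apply([-25,-43,0]).round())
a=go([.16,-.46,.72])
E
```

```text
13.75 [-49.3   8.4  81.3 131.4 -24.7 112. ] [ 0.207 -0.333  0.764] head -90.7 p 50.8 X [ 0.205 -0.76   0.617] up [ 31.   7. -39.]
[38.  8. 32.] [28. 31. 27.]
[15, 15, 29, 0.0, 15, 15, 29, 0.0, 16, 16, 30, 0.0, 15, 15, 29, 0.0]
end [-71.1  -3.   53.9 109.4 -12.2  93.1] [ 0.1601 -0.4597  0.7203] [ 0.205 -0.76   0.617] [-0.007 -0.631 -0.775]
```

Call:
servo_tool(series=[15,15,29,0,15,15,29,0,16,16,30,0,15,15,29,0,30,6,24,0])

```text
time_s: 14.25
eef_pos: [0.1575, -0.4988, 0.7176]
ee_rot: [170.1, -37.7, -75.1]
force: [0.2, -0.1, 1.4]
width: 0.0598
```

Call:
servo_tool(series=[31,7,-39,0,31,7,-39,0,31,7,-39,0,31,7,-39,0,31,7,-39,0])

```text
time_s: 14.75
eef_pos: [0.134, -0.4571, 0.8151]
ee_rot: [168.6, -46.4, -72.9]
force: [-0.1, -0.7, 0.2]
width: 0.0596
```

```bash
python3 zz.py
```

```text
14.75 [-75.8   7.8  81.3 116.8  -9.3  88. ] [ 0.134 -0.457  0.815] head -88.5 p 42.5 X [ 0.202 -0.659  0.724] up [ 36.   7. -34.]
```

Call:
servo_tool(series=[36,7,-34,0,37,7,-33,0,38,7,-31,0,39,7,-30,0,40,7,-28,0,41,7,-27,0,42,7,-25,0])

```text
time_s: 15.45
eef_pos: [0.1101, -0.4327, 0.9134]
ee_rot: [162.8, -60.1, -67.0]
force: [-0.0, -0.2, -0.9]
width: 0.0595
```

```bash
python3 - <<'E'
from zz import *
from search import warm,zv
q=zz(); x,T=FK(q)
for e in (90,-90,0,180):
    t=e
X=T.as_matrix(); t=np.degrees(np.arctan2(X[2,1],X[2,0])); print("twist to jaws vertical",t)
T2=T*R.from_euler('z',t,degrees=True)
for p in([.49,.36,.1],[.49,.36,.01],[.49,.28,.01],[.46,.26,.01]): 
    r=None
    for k in range(5):
        r=ik(np.array(p),T2,25); 
        if r is not None: break
    print(p,r)
E
```

```text
15.45 [-80.9   1.5  81.3 108.3  -5.1  83.1] [ 0.11  -0.433  0.913] head -86.6 p 28.4 X [ 0.194 -0.458  0.867] up [ 43.   7. -24.]
twist to jaws vertical 9.618029520783374
[0.49, 0.36, 0.1] None
[0.49, 0.36, 0.01] [  48.0293861    76.69492986   63.86129885  129.59862771  -38.71758225
 -115.69338474]
[0.49, 0.28, 0.01] [  43.78979838   61.02143984   36.92411845  116.08020006  -42.02774218
 -119.17215351]
[0.46, 0.26, 0.01] [  44.31785644   55.38301016   27.20600636  112.30218679  -41.62128506
 -118.7197793 ]
```

```bash
python3 - <<'E'
from zz import *
o=bot.get_obs();q=np.array(o["joint_pos"])
a=go([.28,-.25,.65],9.6,q=q)
for w in([.40,.0,.42],[.47,.2,.25],[.489,.30,.12],[.489,.306,.047],[.489,.246,.016]):
    print("->",w); a=go(w,q=a)
E
```

```text
[-31, -26, -3, 1.1, -34, -27, -3, 1.1, -35, -27, -3, 1.1, -36, -27, -3, 1.1, -37, -26, -3, 1.1, -37, -25, -3, 1.1, -37, -24, -3, 1.1, -38, -24, -2, 1.1]
[-38, -22, -3, 1.1]
end [-10.9 -26.7  11.3 103.6 -58.4 151.4] [ 0.2795 -0.25    0.6506] [ 0.037 -0.476  0.879] [ 0.051 -0.877 -0.477]
-> [0.4, 0.0, 0.42]
[-35, -15, -11, 0.0, -35, -15, -12, 0.0, -35, -15, -11, 0.0, -36, -16, -13, 0.0, -38, -16, -16, 0.0, -41, -17, -20, 0.0, -46, -18, -27, 0.0, -54, -19, -40, 0.0]
[-78, -22, -74, 0.0]
end [ 16.6 -16.   -6.2 100.4 -55.5 180. ] [ 0.4196 -0.0673  0.4199] [ 0.169 -0.54   0.824] [ 0.23  -0.792 -0.566]
-> [0.47, 0.2, 0.25]
[-34, -16, -13, 0.0, -36, -16, -15, 0.0, -38, -17, -17, 0.0, -41, -18, -20, 0.0, -44, -20, -23, 0.0, -50, -21, -30, 0.0, -60, -23, -40, 0.0, -84, -27, -68, 0.0]
end [ 34.4   0.4  -7.3  83.1 -47.9 180. ] [0.5034 0.1519 0.2502] [ 0.387 -0.547  0.742] [ 0.412 -0.617 -0.67 ]
-> [0.489, 0.3, 0.12]
[-37, -15, -2, 0.0, -39, -15, -4, 0.0, -42, -16, -7, 0.0, -48, -17, -13, 0.0, -62, -18, -27, 0.0]
end [ 43.1  12.8  -7.3  70.7 -44.4 180. ] [0.5107 0.277  0.12  ] [ 0.495 -0.515  0.7  ] [ 0.471 -0.519 -0.714]
-> [0.489, 0.306, 0.047]
[-38, -2, 13, 0.0, -45, -3, 8, 0.0]
end [ 45.   16.5 -11.4  62.9 -43.6 180. ] [0.4983 0.2964 0.047 ] [ 0.519 -0.504  0.69 ] [ 0.481 -0.495 -0.724]
-> [0.489, 0.246, 0.016]
[0, 21, 21, 0.0, -1, 21, 22, 0.0]
end [ 41.9  11.8 -21.1  54.9 -43.6 175.6] [0.4888 0.2459 0.0158] [ 0.519 -0.504  0.69 ] [ 0.481 -0.495 -0.724]
```

```bash
python3 - <<'E'
from zz import *
o=bot.get_obs();q=np.array(o["joint_pos"])
a=go([.25,-.28,.65],-170.4,q=q)
for w in([.36,-.05,.47],[.44,.12,.32],[.489,.28,.14],[.489,.306,.05],[.489,.246,.016]):
    print("->",w); a=go(w,q=a)
E
```

```text
[-13, -9, 0, -8.1, -12, -11, 0, -8.1, -10, -13, 0, -8.1, -8, -14, 0, -8.1, -6, -15, 0, -8.1, -4, -16, 0, -8.1, -2, -16, 0, -8.1, 0, -16, 0, -8.1]
[3, -16, 0, -8.1, 5, -15, 0, -8.1, 7, -14, 0, -8.1, 9, -13, 0, -8.1, 11, -12, 0, -8.1, 12, -10, 0, -8.1, 14, -9, 0, -8.1, 15, -6, 0, -8.1]
[15, -4, 0, -8.1, 16, -2, 0, -8.1, 16, 0, 0, -8.1, 16, 2, -1, -8.1, 16, 4, 0, -8.1]
end [-19.7 -33.8   5.9  93.8 -54.  -40.6] [ 0.2498 -0.2801  0.6494] [-0.007  0.476 -0.879] [ 0.051 -0.878 -0.476]
-> [0.36, -0.05, 0.47]
[38, 17, -16, 0.0, 39, 17, -16, 0.0, 40, 17, -17, 0.0, 41, 18, -17, 0.0, 42, 19, -18, 0.0, 43, 19, -18, 0.0, 42, 18, -17, 0.0]
end [ 22.6  -5.    4.2 130.2 -55.8  37.3] [ 0.3599 -0.0506  0.47  ] [-0.006  0.482 -0.876] [ 0.05  -0.875 -0.482]
-> [0.44, 0.12, 0.32]
[36, 14, -12, 0.0, 35, 14, -12, 0.0, 36, 14, -12, 0.0, 35, 14, -12, 0.0, 36, 15, -12, 0.0, 35, 14, -13, 0.0]
end [ 35.6  22.2  15.6 127.6 -47.7  53.9] [0.4398 0.12   0.3202] [-0.006  0.482 -0.876] [ 0.05  -0.875 -0.482]
-> [0.489, 0.28, 0.14]
[39, 9, -8, 0.0, 39, 9, -9, 0.0, 39, 9, -8, 0.0, 39, 9, -9, 0.0, 39, 9, -8, 0.0, 40, 8, -9, 0.0]
end [ 43.8  53.5  40.  126.3 -41.7  61.8] [0.4888 0.2804 0.1399] [-0.006  0.482 -0.876] [ 0.05  -0.875 -0.482]
-> [0.489, 0.306, 0.05]
[30, 0, 7, 0.0, 31, 0, 7, 0.0, 30, 0, 7, 0.0]
end [ 45.2  62.1  43.7 122.2 -40.7  63. ] [0.4892 0.3059 0.0501] [-0.006  0.482 -0.876] [ 0.05  -0.875 -0.482]
-> [0.489, 0.246, 0.016]
[0, -2, 34, 0.0, 1, -2, 35, 0.0]
end [ 41.7  55.5  28.7 111.7 -43.3  60. ] [0.4887 0.2459 0.0159] [-0.006  0.482 -0.876] [ 0.05  -0.875 -0.482]
```

Call:
servo_tool(series=[-13,-9,0,-8.1,-12,-11,0,-8.1,-10,-13,0,-8.1,-8,-14,0,-8.1,-6,-15,0,-8.1,-4,-16,0,-8.1,-2,-16,0,-8.1,0,-16,0,-8.1], jaw=1)

```text
time_s: 16.25
eef_pos: [0.1638, -0.3748, 0.8119]
ee_rot: [119.5, -14.2, -4.5]
force: [0.1, 0.6, 0.7]
width: 0.0851
```

Call:
servo_tool(series=[3,-16,0,-8.1,5,-15,0,-8.1,7,-14,0,-8.1,9,-13,0,-8.1,11,-12,0,-8.1,12,-10,0,-8.1,14,-9,0,-8.1,15,-6,0,-8.1])

```text
time_s: 17.05
eef_pos: [0.2183, -0.3167, 0.7111]
ee_rot: [129.5, 41.2, 31.8]
force: [-0.2, -0.4, -0.8]
width: 0.0853
```

Call:
servo_tool(series=[15,-4,0,-8.1,16,-2,0,-8.1,16,0,0,-8.1,16,2,-1,-8.1,16,4,0,-8.1])

```text
time_s: 17.55
eef_pos: [0.2507, -0.2791, 0.6478]
ee_rot: [178.3, 61.4, 91.5]
force: [-0.4, 0.2, -0.6]
width: 0.0856
```

Call:
servo_tool(series=[38,17,-16,0,39,17,-16,0,40,17,-17,0,41,18,-17,0,42,19,-18,0,43,19,-18,0,42,18,-17,0,0,0,0,0])

```text
time_s: 18.35
eef_pos: [0.3625, -0.0458, 0.4625]
ee_rot: [179.2, 61.1, 92.1]
force: [0.6, -0.0, 0.3]
width: 0.0857
```

```bash
python3 - <<'E'
from zz import *
a=zz()
for w in([.44,.12,.32],[.489,.28,.14],[.489,.306,.05],[.489,.246,.016]):
    print("->",w); a=go(w,q=a)
E
```

```text
18.35 [ 23.   -4.2   4.  130.  -55.4  37.3] [ 0.362 -0.046  0.463] head -87.0 p 28.9 X [-0.018  0.483 -0.876] up [-44.   0. -24.]
-> [0.44, 0.12, 0.32]
[34, 14, -12, 0.0, 34, 14, -12, 0.0, 34, 14, -12, 0.0, 34, 14, -12, 0.0, 34, 14, -12, 0.0, 34, 15, -13, 0.0]
end [ 35.6  22.4  15.9 127.7 -47.6  53.3] [0.4403 0.1206 0.3199] [-0.018  0.483 -0.876] [ 0.047 -0.874 -0.483]
-> [0.489, 0.28, 0.14]
[39, 9, -8, 0.0, 39, 9, -8, 0.0, 39, 9, -9, 0.0, 39, 9, -8, 0.0, 39, 10, -9, 0.0, 39, 9, -8, 0.0]
end [ 43.7  53.5  40.1 126.3 -41.6  61.1] [0.4887 0.2799 0.1395] [-0.018  0.483 -0.876] [ 0.047 -0.874 -0.483]
-> [0.489, 0.306, 0.05]
[30, 0, 7, 0.0, 30, 0, 7, 0.0, 31, 1, 6, 0.0]
end [ 45.2  62.2  44.  122.3 -40.5  62.3] [0.489  0.3064 0.0502] [-0.018  0.483 -0.876] [ 0.047 -0.874 -0.483]
-> [0.489, 0.246, 0.016]
[0, -2, 35, 0.0, 1, -1, 34, 0.0]
end [ 41.7  55.7  29.1 112.  -43.2  59.3] [0.4892 0.2464 0.016 ] [-0.018  0.483 -0.876] [ 0.047 -0.874 -0.483]
```

Call:
servo_tool(series=[34,14,-12,0,34,14,-12,0,34,14,-12,0,34,14,-12,0,34,14,-12,0,34,15,-13,0])

```text
time_s: 18.95
eef_pos: [0.4406, 0.1179, 0.3274]
ee_rot: [177.7, 60.9, 90.6]
force: [1.2, -0.1, 0.5]
width: 0.0858
```

Call:
servo_tool(series=[39,9,-8,0,39,9,-8,0,39,9,-9,0,39,9,-8,0,39,10,-9,0,39,9,-8,0])

```text
time_s: 19.55
eef_pos: [0.4918, 0.2775, 0.1477]
ee_rot: [177.7, 60.9, 90.6]
force: [1.1, 0.7, 0.7]
width: 0.0855
```

Call:
servo_tool(series=[30,0,7,0,30,0,7,0,31,1,6,0,0,0,0,0])

```text
time_s: 19.95
eef_pos: [0.4909, 0.3026, 0.0535]
ee_rot: [178.5, 61.2, 91.3]
force: [-0.5, 0.2, -0.5]
width: 0.0856
```

```bash
python3 - <<'E'
from zz import *
from h import snap,cv2
a=zz(); go([.489,.246,.016],q=a)
im,d=snap("side"); cv2.imwrite("pics/s3.png",cv2.resize(im[200:440,200:480,::-1],(700,600)))
E
```

```text
19.95 [ 44.9  61.7  43.5 122.3 -40.8  62.6] [0.491 0.303 0.053] head -87.0 p 28.8 X [-0.011  0.481 -0.877] up [-44.   1. -24.]
[3, -2, 34, 0.0, 3, -3, 34, 0.0]
end [ 41.7  55.7  29.  112.  -43.2  59.8] [0.489  0.2456 0.0157] [-0.011  0.481 -0.877] [ 0.046 -0.875 -0.481]
```

View pics/s3.png

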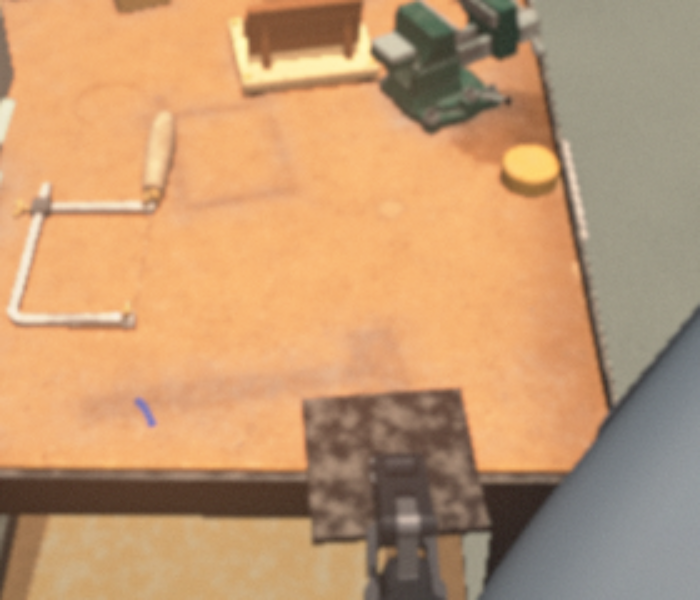

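The tile overhangs the edge (about (395,460) in this crop) and the upper finger is centred over it. I'll move in and close gently.

Call:
servo_tool(series=[2,-2,23,0,2,-2,23,0,2,-2,22,0,0,0,0,0])

```text
time_s: 20.4
eef_pos: [0.4894, 0.2441, 0.0225]
ee_rot: [177.9, 61.1, 90.7]
force: [-0.4, -0.4, 0.5]
width: 0.0851
```

Call:
servo_tool(series=[0,0,0,0,0,0,0,0,0,0,0,0], jaw=0.4, squeeze=20)

```text
time_s: 20.7
eef_pos: [0.4904, 0.2482, 0.0225]
ee_rot: [177.5, 60.9, 90.5]
force: [-0.3, 0.7, -0.2]
width: 0.044
```

```bash
python3 - <<'E'
from zz import *
from h import snap,cv2
a=zz(); print(bot.get_obs()["force"])
im,d=snap("side"); cv2.imwrite("pics/s4.png",cv2.resize(im[320:460,280:440,::-1],(640,560)))
E
```

```text
20.7 [ 41.8  55.1  29.1 112.2 -43.2  59.8] [0.49  0.248 0.023] head -86.6 p 29.1 X [-0.004  0.487 -0.874] up [-44.   1. -24.]
[-0.33019077  0.72695233 -0.20679127]
```

View pics/s4.png

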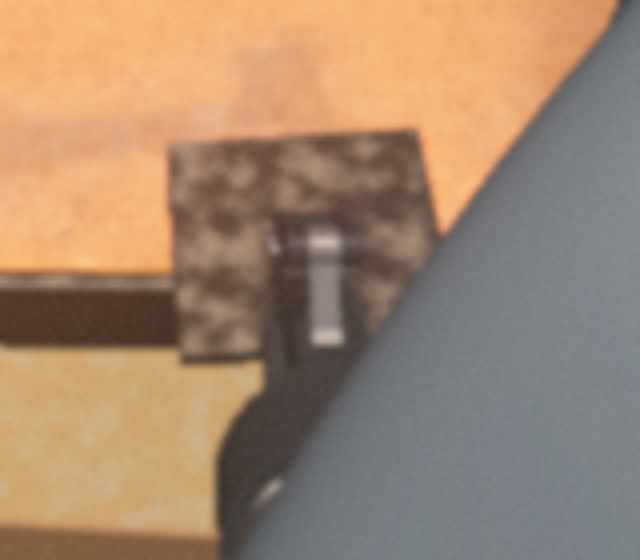

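Call:
servo_tool(series=[0,0,0,0,-3,0,-2,0,-4,0,-2,0,-4,0,-2,0,-4,0,-2,0,-4,0,-2,0,0,0,0,0], jaw=0, squeeze=35)

```text
time_s: 21.45
eef_pos: [0.4895, 0.2465, 0.0437]
ee_rot: [177.7, 61.0, 90.6]
force: [-0.3, -0.7, 1.7]
width: 0.0071
```

Call:
servo_tool(series=[0,0,0,0,0,0,0,0], squeeze=50)

```text
time_s: 21.65
eef_pos: [0.4895, 0.2466, 0.0432]
ee_rot: [177.7, 61.0, 90.7]
force: [1.5, 1.5, 2.6]
width: 0.0066
```

```bash
python3 - <<'E'
from zz import *
from h import snap,cv2
a=zz(); o=bot.get_obs(); print(o["force"],o["width"])
im,d=snap("side"); cv2.imwrite("pics/s5.png",cv2.resize(im[300:460,280:440,::-1],(600,600)))
E
```

```text
21.65 [ 41.7  53.6  29.  113.8 -43.3  59.8] [0.489 0.247 0.043] head -86.7 p 29.0 X [-0.006  0.485 -0.875] up [-44.   1. -24.]
[1.46192529 1.5485507  2.64759334] 0.006625385380409772
```

View pics/s5.png

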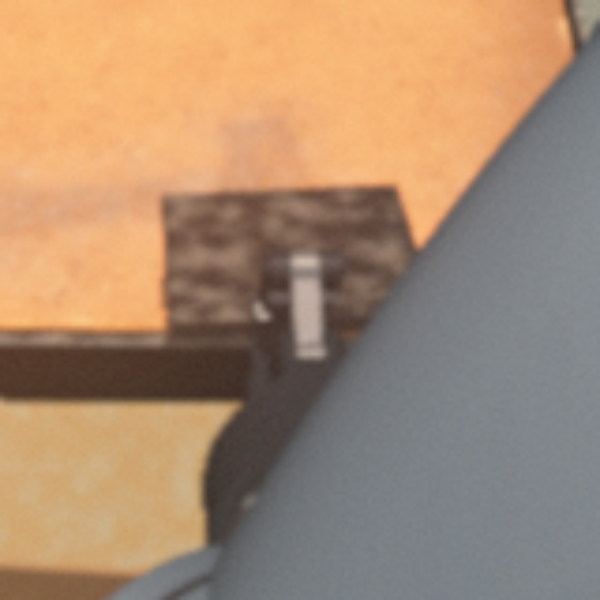

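Pinched (7 mm opening), and the tile has swung up into line with the pads. Lifting, then planning the reorientation from the real joint state.

Call:
servo_tool(series=[-18,0,-10,0,-35,0,-19,0,-35,0,-19,0,-35,0,-19,0])

```text
time_s: 22.1
eef_pos: [0.486, 0.2453, 0.1842]
ee_rot: [177.8, 60.9, 90.7]
force: [0.8, -0.0, -0.6]
width: 0.0062
```

```bash
cat > s5.py <<'E'
from search import *
import search
from zz import zz
from plan import go
search.safe=lambda x: x[0]<.3 and x[1]<-.15 and x[2]>.25 and x[2]<1.1
q=zz()
a=go([.44,.10,.34],q=q); a=go([.36,-.05,.47],q=a); a=go([.25,-.28,.62],q=a); a=go([.15,-.5,.5],q=a)
zt=zv(-78.5,70)
D=[[0,np.cos(t),np.sin(t)] for t in np.radians([-35,-15,0,20,45])]+[[.4,.9,0],[-.4,.9,0],[-.4,.9,.3],[-.2,1,0],[-.7,.7,0]]
Ps=list(itertools.product((0.05,.15,.25),(-.4,-.5,-.6),(.45,.55)))
with mp.Pool() as pool: o=[b for b in pool.map(trial,[(a,p,d,40,zt) for p in Ps for d in D],chunksize=2) if b]
o.sort(key=lambda b:b[0]); [print(b) for b in o[:8]]
E
timeout 300 python3 s5.py
```

```text
22.1 [ 41.8  46.2  33.9 126.  -43.1  59.9] [0.486 0.245 0.184] head -86.9 p 29.0 X [-0.006  0.486 -0.874] up [-44.   1. -24.]
[-41, -10, 10, 0.0, -41, -10, 10, 0.0, -41, -10, 10, 0.0, -42, -10, 9, 0.0, -41, -10, 10, 0.0]
end [ 33.9  19.6  14.8 127.9 -48.7  52. ] [0.4396 0.1001 0.3398] [-0.006  0.486 -0.874] [ 0.048 -0.873 -0.485]
[-37, -17, 13, 0.0, -37, -17, 13, 0.0, -37, -17, 13, 0.0, -38, -16, 12, 0.0, -37, -17, 13, 0.0]
end [ 22.6  -4.9   4.4 130.2 -55.5  37.2] [ 0.3598 -0.0499  0.4698] [-0.006  0.486 -0.874] [ 0.048 -0.873 -0.485]
[-35, -17, 18, 0.0, -35, -17, 17, 0.0, -34, -17, 18, 0.0, -35, -17, 17, 0.0, -34, -16, 18, 0.0, -37, -18, 18, 0.0, -43, -21, 21, 0.0]
end [-17.4 -34.9   1.2  94.5 -54.6 -35.9] [ 0.255  -0.27    0.6111] [-0.004  0.494 -0.87 ] [ 0.046 -0.869 -0.493]
[-2, -17, 36, 0.0, -2, -17, 36, 0.0, -2, -17, 36, 0.0, -3, -16, 35, 0.0, -2, -17, 36, 0.0, -3, -16, 35, 0.0, -2, -17, 36, 0.0]
end [-74.3 -47.9 -24.4  53.7 -11.  -82.4] [ 0.1498 -0.5     0.4995] [-0.004  0.494 -0.87 ] [ 0.046 -0.869 -0.493]
(np.float64(7.367181660889658), 23, (0.05, -0.5, 0.45), [-0.2, 1, 0],
[... 647 characters left out ...]
4(8.699446583898867), 26, (0.05, -0.5, 0.45), [-0.4, 0.9, 0], [-166.9, -24.2, 7.9, 112.3, 20.9, -166.0], [-0.276, -0.244, 0.473], np.float64(-101.0), np.float64(67.0))
(np.float64(9.85459300110997), 31, (0.25, -0.6, 0.55), [-0.7, 0.7, 0], [-166.9, 31.9, 75.6, 123.2, 23.4, -166.8], [-0.566, -0.324, 0.533], np.float64(-100.0), np.float64(64.0))
(np.float64(9.867898179316347), 28, (0.15, -0.5, 0.55), [-0.7, 0.7, 0], [-166.9, 31.2, 74.5, 122.8, 23.5, -166.8], [-0.565, -0.325, 0.532], np.float64(-100.0), np.float64(64.0))
(np.float64(9.967516979161932), 29, (0.05, -0.6, 0.45), [-0.4, 0.9, 0], [-166.9, -20.7, 7.8, 107.4, 21.1, -164.7], [-0.322, -0.256, 0.458], np.float64(-104.0), np.float64(66.0))
```

Call:
servo_tool(series=[-41,-10,10,0,-41,-10,10,0,-41,-10,10,0,-42,-10,9,0,-41,-10,10,0])

```text
time_s: 22.6
eef_pos: [0.4393, 0.0993, 0.3398]
ee_rot: [177.7, 60.9, 90.6]
force: [-0.1, 0.8, -1.0]
width: 0.0063
```

Call:
servo_tool(series=[-37,-17,13,0,-37,-17,13,0,-37,-17,13,0,-38,-16,12,0,-37,-17,13,0])

```text
time_s: 23.1
eef_pos: [0.3592, -0.0507, 0.4695]
ee_rot: [177.7, 60.9, 90.6]
force: [0.1, 0.4, -0.8]
width: 0.0061
```

Call:
servo_tool(series=[-35,-17,18,0,-35,-17,17,0,-34,-17,18,0,-35,-17,17,0,-34,-16,18,0,-37,-18,18,0,-43,-21,21,0])

```text
time_s: 23.8
eef_pos: [0.255, -0.2699, 0.6114]
ee_rot: [177.6, 60.5, 90.6]
force: [0.8, -0.8, -3.6]
width: 0.0064
```

```bash
python3 - <<'E'
from zz import *
a=zz(); print(bot.get_obs()["width"]); a=go([.15,-.6,.55],q=a,step=40)
E
```

```text
23.8 [-17.5 -35.3   1.   94.  -54.4 -36.5] [ 0.255 -0.27   0.611] head -86.6 p 29.5 X [-0.005  0.493 -0.87 ] up [-44.   1. -25.]
0.006367345494958865
[-12, -14, 35, 0.0, -12, -13, 35, 0.0, -12, -14, 35, 0.0, -12, -13, 34, 0.0, -12, -14, 35, 0.0, -12, -13, 34, 0.0, -12, -14, 35, 0.0, -12, -13, 34, 0.0]
[-12, -14, 35, 0.0]
end [-78.9 -32.1 -11.1  50.8  -6.7 -84.8] [ 0.1498 -0.6002  0.5494] [-0.005  0.493 -0.87 ] [ 0.051 -0.869 -0.492]
```

Call:
servo_tool(series=[-12,-14,35,0,-12,-13,35,0,-12,-14,35,0,-12,-13,34,0,-12,-14,35,0,-12,-13,34,0,-12,-14,35,0,-12,-13,34,0])

```text
time_s: 24.6
eef_pos: [0.1609, -0.5629, 0.5548]
ee_rot: [177.7, 60.4, 90.5]
force: [0.5, -0.2, -0.8]
width: 0.0061
```

Call:
servo_tool(series=[-12,-14,35,0])

```text
time_s: 24.7
eef_pos: [0.149, -0.5998, 0.5479]
ee_rot: [177.7, 60.4, 90.5]
force: [2.0, -0.1, -1.2]
width: 0.0059
```

```bash
cat > rt.py <<'E'
from zz import *
import sys
def rt(d,n):
    q=zz(); x,T=FK(q); d=np.array(d,float); d*=49/np.linalg.norm(d); out=[]
    for i in range(n):
        r=np.r_[T.inv().apply(d).round(),0]; out+=r.astype(int).tolist()
        q,x,T=row(q,x,T,r,.6); z=T.as_matrix()[:,2]
        print(i+1,q.round(0),x.round(3),"h %.0f p %.0f"%(np.degrees(np.arctan2(z[1],z[0])),np.degrees(-np.arcsin(z[2]))))
        if i%8==7 or i==n-1: print(out); out=[]
if __name__=="__main__": rt(eval(sys.argv[1]),int(sys.argv[2])); print(bot.get_obs()["width"])
E
python3 rt.py "[-.4,.9,0]" 16
```

```text
24.7 [-78.9 -32.2 -11.2  50.7  -6.9 -84.8] [ 0.149 -0.6    0.548] head -86.8 p 29.5 X [-0.005  0.493 -0.87 ] up [-43.   1. -25.]
1 [-81. -39. -15.  54.  -5. -86.] [ 0.129 -0.555  0.548] h -87 p 30
2 [-84. -46. -17.  58.  -3. -87.] [ 0.109 -0.51   0.549] h -87 p 30
3 [-88. -52. -19.  62.   1. -89.] [ 0.089 -0.466  0.549] h -87 p 30
4 [-94. -57. -19.  68.   6. -92.] [ 0.071 -0.427  0.554] h -87 p 30
5 [-101.  -57.  -15.   75.   12.  -96.] [ 0.054 -0.4    0.571] h -87 p 32
6 [-113.  -57.  -12.   81.   22. -104.] [ 0.035 -0.38   0.579] h -87 p 33
7 [-124.  -57.  -10.   89.   30. -114.] [ 0.021 -0.359  0.567] h -86 p 36
8 [-135.  -56.   -8.   98.   36. -126.] [ 0.01  -0.337  0.549] h -86 p 39
[22, -18, -40, 0, 22, -18, -40, 0, 22, -18, -40, 0, 22, -18, -40, 0, 23, -18, -40, 0, 24, -18, -39, 0, 25, -18, -38, 0, 27, -17, -37, 0]
9 [-145.  -55.   -7.  107.   40. -139.] [ 0.001 -0.32   0.538] h -86 p 41
10 [-154.  -53.   -6.  116.   43. -151.] [-0.006 -0.307  0.532] h -86 p 43
11 [-164.  -51.   -4.  124.   45. -164.] [-0.016 -0.297  0.531] h -86 p 44
12 [-167.  -49.   -3.  127.   44. -168.] [-0.027 -0.292  0.531] h -87 p 45
13 [-167.  -48.   -2.  127.   42. -168.] [-0.037 -0.288  0.531] h -87 p 47
14 [-167.  -46.   -1.  126.   41. -168.] [-0.047 -0.284  0.53 ] h -88 p 48
15 [-167.  -45.    1.  126.   39. -168.] [-0.057 -0.28   0.53 ] h -88 p 50
16 [-167.  -44.    2.  126.   38. -168.] [-0.068 -0.276  0.53 ] h -89 p 51
[29, -16, -36, 0, 31, -16, -35, 0, 32, -16, -34, 0, 32, -16, -33, 0, 33, -16, -32, 0, 34, -16, -31, 0, 35, -16, -30, 0, 36, -17, -29, 0]
0.005898558675270876
```

Call:
servo_tool(series=[22,-18,-40,0,22,-18,-40,0,22,-18,-40,0,22,-18,-40,0,23,-18,-40,0,24,-18,-39,0,25,-18,-38,0,27,-17,-37,0])

```text
time_s: 25.5
eef_pos: [0.0121, -0.3345, 0.5513]
ee_rot: [-178.7, 50.9, 95.4]
force: [-1.4, -0.3, -2.9]
width: 0.0059
```

```bash
python3 rt.py "[-.4,.9,0]" 8; python3 - <<'E'
from h import *
im,d=snap("top"); cv2.imwrite("pics/t1.png",cv2.resize(im[180:480,200:560,::-1],(720,600)))
E
```

```text
25.5 [-134.3  -55.9   -8.    98.3   35.2 -126. ] [ 0.012 -0.335  0.551] head -86.4 p 39.1 X [-0.059  0.628 -0.776] up [-39.  -1. -32.]
1 [-145.  -55.   -7.  107.   40. -139.] [ 0.004 -0.318  0.54 ] h -86 p 41
2 [-154.  -53.   -5.  116.   43. -151.] [-0.004 -0.306  0.534] h -86 p 43
3 [-164.  -51.   -4.  124.   44. -164.] [-0.013 -0.296  0.533] h -86 p 44
4 [-167.  -49.   -2.  127.   44. -169.] [-0.024 -0.29   0.532] h -87 p 45
5 [-167.  -48.   -1.  127.   42. -169.] [-0.034 -0.287  0.532] h -87 p 47
6 [-167.  -47.   -0.  127.   41. -169.] [-0.044 -0.283  0.532] h -88 p 48
7 [-167.  -45.    1.  126.   39. -169.] [-0.055 -0.279  0.532] h -89 p 50
8 [-167.  -44.    2.  126.   38. -169.] [-0.066 -0.274  0.532] h -89 p 51
[29, -16, -36, 0, 31, -16, -34, 0, 32, -16, -34, 0, 33, -16, -33, 0, 33, -16, -32, 0, 34, -16, -31, 0, 35, -16, -30, 0, 36, -17, -29, 0]
0.005899175106633949
```

View pics/t1.png

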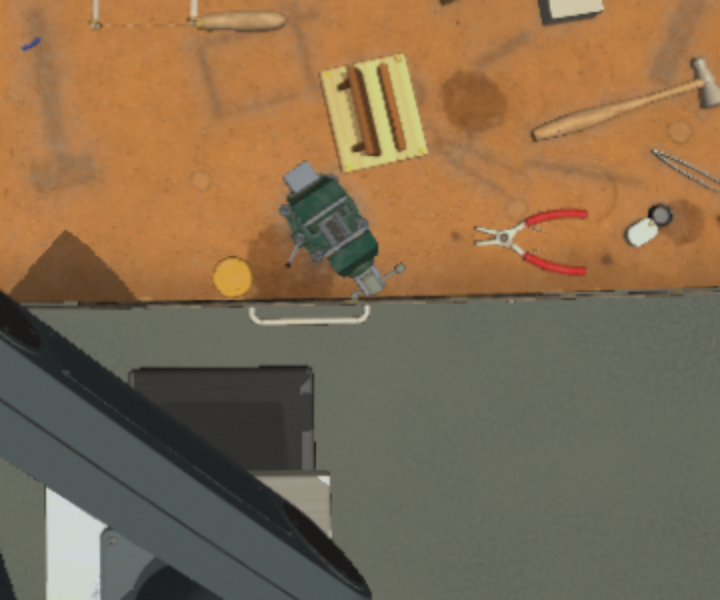

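Call:
servo_tool(series=[29,-16,-36,0,31,-16,-34,0,32,-16,-34,0,33,-16,-33,0,33,-16,-32,0,34,-16,-31,0,35,-16,-30,0,36,-17,-29,0])

```text
time_s: 26.35
eef_pos: [-0.0774, -0.2778, 0.542]
ee_rot: [-179.1, 37.6, 103.6]
force: [-0.5, -1.0, -0.7]
width: 0.0065
```

```bash
python3 rt.py "[-.4,.9,0]" 14
```

```text
26.35 [-166.8  -35.2    7.   131.4   37.6 -179.8] [-0.077 -0.278  0.542] head -77.8 p 52.4 X [-0.186  0.77  -0.611] up [-31.  -1. -40.]
1 [-167.  -34.    8.  131.   36. -180.] [-0.088 -0.273  0.542] h -78 p 54
2 [-167.  -32.   10.  131.   34. -180.] [-0.098 -0.268  0.542] h -78 p 56
3 [-167.  -31.   11.  131.   33. -180.] [-0.109 -0.263  0.542] h -78 p 57
4 [-167.  -29.   13.  131.   31. -180.] [-0.119 -0.258  0.541] h -78 p 59
5 [-167.  -28.   14.  131.   29. -180.] [-0.13  -0.252  0.542] h -78 p 61
6 [-167.  -26.   15.  131.   28. -180.] [-0.14  -0.246  0.541] h -78 p 62
7 [-167.  -25.   17.  131.   26. -180.] [-0.151 -0.24   0.541] h -78 p 64
8 [-167.  -24.   18.  131.   24. -180.] [-0.162 -0.234  0.541] h -78 p 66
[38, -9, -29, 0, 39, -9, -28, 0, 40, -9, -27, 0, 41, -9, -26, 0, 41, -9, -25, 0, 42, -9, -23, 0, 43, -9, -22, 0, 43, -9, -21, 0]
9 [-167.  -22.   20.  131.   22. -180.] [-0.172 -0.228  0.542] h -79 p 68
10 [-167.  -21.   21.  131.   21. -180.] [-0.183 -0.221  0.541] h -79 p 69
11 [-167.  -19.   22.  131.   19. -180.] [-0.194 -0.214  0.541] h -79 p 71
12 [-167.  -18.   24.  131.   17. -180.] [-0.205 -0.207  0.541] h -79 p 73
13 [-167.  -17.   25.  131.   15. -180.] [-0.216 -0.2    0.541] h -80 p 75
14 [-167.  -15.   26.  131.   13. -180.] [-0.226 -0.193  0.541] h -80 p 77
[44, -9, -20, 0, 45, -9, -18, 0, 45, -9, -17, 0, 46, -9, -15, 0, 46, -9, -14, 0, 46, -9, -12, 0]
0.006469357845375399
```

Call:
servo_tool(series=[38,-9,-29,0,39,-9,-28,0,40,-9,-27,0,41,-9,-26,0,41,-9,-25,0,42,-9,-23,0,43,-9,-22,0,43,-9,-21,0])

```text
time_s: 27.15
eef_pos: [-0.1599, -0.2345, 0.5428]
ee_rot: [-179.5, 24.3, 103.3]
force: [-0.0, 0.3, -1.0]
width: 0.0061
```

```bash
python3 rt.py "[-.4,.9,0]" 5
```

```text
27.15 [-166.9  -23.4   18.5  131.4   24.3 -179.9] [-0.16  -0.234  0.543] head -77.9 p 65.7 X [-0.209  0.887 -0.411] up [-21.  -0. -46.]
1 [-167.  -22.   20.  131.   23. -180.] [-0.171 -0.228  0.543] h -78 p 67
2 [-167.  -21.   21.  131.   21. -180.] [-0.181 -0.222  0.543] h -78 p 69
3 [-167.  -19.   23.  131.   19. -180.] [-0.192 -0.215  0.543] h -78 p 71
4 [-167.  -18.   24.  131.   17. -180.] [-0.203 -0.208  0.543] h -78 p 73
5 [-167.  -16.   26.  131.   15. -180.] [-0.214 -0.201  0.543] h -79 p 75
[44, -9, -20, 0, 44, -9, -18, 0, 45, -9, -17, 0, 46, -9, -16, 0, 46, -9, -14, 0]
0.0061273761155481105
```

Call:
servo_tool(series=[44,-9,-20,0,44,-9,-18,0,45,-9,-17,0])

```text
time_s: 27.45
eef_pos: [-0.1918, -0.2154, 0.5427]
ee_rot: [-179.6, 19.0, 103.2]
force: [-0.6, -0.1, -1.7]
width: 0.0063
```

```bash
python3 - <<'E'
from zz import *
a=zz()
for w in([-.10,-.40,.55],[.12,-.46,.52],[.36,-.38,.45],[.545,-.20,.33]):
    print("->",w); a=go(w,q=a,step=42)
E
```

```text
27.45 [-166.9  -19.2   22.7  131.4   19.  -179.9] [-0.192 -0.215  0.543] head -78.1 p 70.9 X [-0.216  0.92  -0.326] up [-16.  -0. -47.]
-> [-0.1, -0.4, 0.55]
[-38, 10, 12, 0.0, -39, 9, 12, 0.0, -38, 10, 11, 0.0, -39, 9, 12, 0.0, -38, 10, 11, 0.0]
end [-123.5  -11.5   28.9  116.8   13.4 -135. ] [-0.0997 -0.3998  0.5503] [-0.216  0.92  -0.326] [ 0.067 -0.319 -0.945]
-> [0.12, -0.46, 0.52]
[-15, 33, 10, 0.0, -16, 34, 11, 0.0, -15, 33, 10, 0.0, -16, 34, 11, 0.0, -15, 33, 10, 0.0, -16, 34, 11, 0.0]
end [-84.8  -9.8  25.2 106.1   2.2 -97.6] [ 0.1204 -0.4601  0.5196] [-0.216  0.92  -0.326] [ 0.067 -0.319 -0.945]
-> [0.36, -0.38, 0.45]
[6, 36, 8, 0.0, 6, 36, 8, 0.0, 7, 36, 8, 0.0, 6, 36, 8, 0.0, 7, 36, 8, 0.0, 6, 36, 8, 0.0, 7, 36, 8, 0.0]
end [-48.5  -6.2  19.2  98.7  -9.3 -63. ] [ 0.3599 -0.3796  0.4502] [-0.216  0.92  -0.326] [ 0.067 -0.319 -0.945]
-> [0.545, -0.2, 0.33]
[24, 32, 10, 0.0, 23, 32, 10, 0.0, 24, 32, 10, 0.0, 23, 31, 10, 0.0, 24, 32, 10, 0.0, 23, 31, 9, 0.0, 24, 32, 10, 0.0]
end [-18.2   3.   13.9  91.  -16.4 -32.8] [ 0.5452 -0.1996  0.3295] [-0.216  0.92  -0.326] [ 0.067 -0.319 -0.945]
```

Call:
servo_tool(series=[-38,10,12,0,-39,9,12,0,-38,10,11,0,-39,9,12,0,-38,10,11,0])

```text
time_s: 27.95
eef_pos: [-0.0979, -0.4017, 0.5505]
ee_rot: [-179.5, 19.1, 103.2]
force: [-1.0, -0.0, -0.8]
width: 0.0062
```

Call:
servo_tool(series=[-15,33,10,0,-16,34,11,0,-15,33,10,0,-16,34,11,0,-15,33,10,0,-16,34,11,0])

```text
time_s: 28.55
eef_pos: [0.123, -0.4607, 0.5197]
ee_rot: [-179.5, 19.1, 103.2]
force: [-1.4, 0.1, -0.6]
width: 0.006
```

Call:
servo_tool(series=[6,36,8,0,6,36,8,0,7,36,8,0,6,36,8,0,7,36,8,0,6,36,8,0,7,36,8,0])

```text
time_s: 29.25
eef_pos: [0.3625, -0.3796, 0.4495]
ee_rot: [-179.5, 19.1, 103.2]
force: [0.2, -1.1, -1.7]
width: 0.0062
```

Call:
servo_tool(series=[24,32,10,0,23,32,10,0,24,32,10,0,23,31,10,0,24,32,10,0,23,31,9,0,24,32,10,0,0,0,0,0])

```text
time_s: 30.05
eef_pos: [0.548, -0.1965, 0.3235]
ee_rot: [-179.2, 18.8, 103.7]
force: [-1.5, -0.9, -2.1]
width: 0.0061
```

```bash
cat > hand.py <<'E'
from zz import *
from h import snap,cv2,pts
def hand():
    o=bot.get_obs(); q=np.array(o["joint_pos"]); x,T=FK(q)
    for c in("side","top"):
        im,d=snap(c,c+"_hand_%d.png"%int(o["time_s"]*100)); P=pts(c,d); L=(P-x)@T.as_matrix()*1e3
        s=(d>0)&(np.abs(L[...,0])<14)&(np.abs(L[...,1])<95)&(L[...,2]>8)&(L[...,2]<130)
        n,l,S,_=cv2.connectedComponentsWithStats(s.astype(np.uint8)); k=1+S[1:,4].argmax(); t=L[l==k]
        print(c,len(t),"y",np.percentile(t[:,1],[1,99]).round(1),"z",np.percentile(t[:,2],[1,99]).round(1),"x med",np.median(t[:,0]).round(1),"x slope/z",np.polyfit(t[:,2],t[:,0],1).round(3),S[k])
        for a in range(-50,51,20):
            m=np.abs(t[:,1]-a)<6
            if m.sum()>5: print("  y",a,"zmax %.1f"%np.percentile(t[m,2],98),end="")
        print()
        for a in range(15,90,15):
            m=np.abs(t[:,2]-a)<5
            if m.sum()>5: print("  z",a,"y %.1f %.1f"%tuple(np.percentile(t[m,1],[2,98])),end="")
        print()
        print([(np.round(r["at"],4).tolist(),round(r["p"],2),((np.array(r["at"])-x)@T.as_matrix()*1e3).round(1)) for r in bot.landmark_of(c,"slate_center")[:2]])
hand() if __name__=="__main__" else 0
E
python3 zz.py; python3 hand.py
```

```text
30.05 [-17.9   3.5  13.8  90.9 -16.4 -32.7] [ 0.548 -0.196  0.323] head -78.9 p 71.2 X [-0.224  0.92  -0.322] up [-16.  -1. -47.]
side 2061 y [-56.5  45.8] z [  9.2 104.6] x med 3.0 x slope/z [-0.014  3.792] [ 295   86   57   45 2061]
  y -50 zmax 103.3  y -30 zmax 103.6  y -10 zmax 103.8  y 10 zmax 103.0  y 30 zmax 102.5  y 50 zmax 103.3
  z 15 y -55.5 44.8  z 30 y -56.1 45.2  z 45 y -55.0 44.9  z 60 y -55.0 44.4  z 75 y -54.4 44.5
[([0.5481, -0.2104, 0.2745], 0.56, array([ 3. , -2.5, 50.9]))]
top 309 y [-61.7   4.3] z [ 9.2 98.8] x med -8.7 x slope/z [-0.027 -7.192] [401 213  17  37 309]
  y -50 zmax 98.3  y -30 zmax 96.4  y -10 zmax 98.9
  z 15 y -61.5 -14.1  z 30 y -61.8 -12.6  z 45 y -60.6 -3.7  z 60 y -60.2 -2.5  z 75 y -60.6 3.4
[([0.5443, -0.2225, 0.2785], 0.88, array([-8.5, -9. , 50.7]))]
```

```bash
python3 - <<'E'
from zz import *
from h import pts,cv2,snap
for c,f in(("top","top0.npy"),("side","side0.npy"),("side",None)):
    d=np.load(f) if f else snap("side")[1]
    P=pts(c,d); a=np.radians(11.5); ex=np.array([np.cos(a),np.sin(a)]); ey=np.array([-ex[1],ex[0]])
    o=np.array([.554,-.2255]); L=np.stack([(P[...,:2]-o)@ex,(P[...,:2]-o)@ey,P[...,2]],-1)*1e3
    s=(np.abs(L[...,0])<65)&(np.abs(L[...,1])<62)&(L[...,2]>8)&(L[...,2]<95); t=L[s]
    print(c,s.sum(),"zmax",np.percentile(t[:,2],99.5).round(1))
    for nm,z0,z1 in(("resttop",66,95),("liptop",31,42),("base",11,21)):
        m=(t[:,2]>z0)&(t[:,2]<z1)
        if nm=="liptop": m&=t[:,1]<5
        u=t[m]; 
        if len(u)>10: print(nm,len(u),"x",np.percentile(u[:,0],[1,99]).round(1),"y",np.percentile(u[:,1],[1,50,99]).round(1),"z",np.median(u[:,2]).round(1),"yaw",np.degrees(np.polyfit(u[:,0],u[:,1],1)[0]).round(1))
a=zz(); x,T=FK(a); M=T.as_matrix()
off=M@np.array([0,-6.5,101])/1e3; ey3=np.array([-.199,.98,0]); o=np.array([.554,-.225,0])
tgt=o+ey3*(-.002)+np.array([0,0,.092])-off; print("y axis",M[:,1].round(2),"tgt",tgt.round(4)); go(tgt,q=a,step=40)
E
```

```text
top 2317 zmax 76.7
resttop 229 x [-48.1  48.9] y [21.8 28.2 33.1] z 73.5 yaw -0.3
liptop 206 x [-48.1  48. ] y [-17.6 -11.5  -7. ] z 36.4 yaw -0.2
base 1625 x [-59.   59.3] y [-42.4   3.9  56.3] z 17.0 yaw -0.8
side 1770 zmax 74.2
resttop 221 x [-47.9  48.9] y [22.  29.7 34.8] z 70.9 yaw -0.5
base 776 x [-57.4  59.6] y [-36.2  36.5  57.8] z 15.9 yaw -9.3
side 1781 zmax 74.7
resttop 219 x [-48.2  49. ] y [22.6 29.7 34.3] z 71.1 yaw -0.2
base 789 x [-57.2  59.7] y [-35.6  35.9  57.4] z 15.9 yaw -9.1
30.3 [-18.3   3.1  14.1  91.  -16.5 -32.8] [ 0.546 -0.201  0.331] head -78.1 p 70.8 X [-0.215  0.92  -0.329] up [-16.  -0. -47.]
y axis [ 0.97  0.22 -0.01] tgt [ 0.5539 -0.193   0.1873]
[13, 3, 33, 0.0, 13, 3, 33, 0.0, 14, 2, 34, 0.0, 13, 3, 33, 0.0]
end [-17.2   2.2  -3.2  74.9 -16.7 -31.7] [ 0.5544 -0.193   0.1875] [-0.215  0.92  -0.329] [ 0.068 -0.322 -0.944]
```

Call:
servo_tool(series=[13,3,33,0,13,3,33,0,14,2,34,0,14,3,33,0,0,0,0,0,0,0,0,0])

```text
time_s: 30.9
eef_pos: [0.5535, -0.1919, 0.1868]
ee_rot: [-179.5, 19.2, 103.2]
force: [-0.0, -0.5, -1.1]
width: 0.0063
```

```bash
python3 zz.py; python3 hand.py; python3 - <<'E'
import cv2,glob
f=sorted(glob.glob("pics/side_hand_*"))[-1]; a=cv2.imread(f)[170:270,270:390]
f=sorted(glob.glob("pics/top_hand_*"))[-1]; b=cv2.imread(f)[180:280,330:450]
import numpy as np
cv2.imwrite("pics/both.png",np.vstack([cv2.resize(x,(360,300)) for x in(a,b)]))
E
```

```text
30.9 [-17.1   2.2  -3.3  75.  -16.8 -31.6] [ 0.554 -0.192  0.187] head -78.3 p 70.8 X [-0.215  0.92  -0.329] up [-16.  -0. -47.]
side 1510 y [-57.8  45.2] z [  8.9 104.7] x med 3.9 x slope/z [-0.02   4.999] [ 295  154   54   37 1510]
  y -50 zmax 104.5  y -30 zmax 103.5  y -10 zmax 104.0  y 10 zmax 103.5  y 30 zmax 102.1  y 50 zmax 103.1
  z 15 y -57.2 44.8  z 30 y -57.1 44.7  z 45 y -56.9 43.2  z 60 y -55.5 43.1  z 75 y -56.4 45.2
[([0.5543, -0.2076, 0.1391], 0.9, array([ 1.3, -2.5, 50.2]))]
top 268 y [-56.7   4.8] z [ 8.8 98.5] x med -6.6 x slope/z [-0.021 -5.348] [387 223  16  30 268]
  y -50 zmax 94.7  y -30 zmax 96.3  y -10 zmax 96.4
  z 15 y -55.4 -8.0  z 30 y -56.4 -3.4  z 45 y -56.0 -0.8  z 60 y -54.1 1.4  z 75 y -55.1 1.5
[([0.5546, -0.2128, 0.1426], 0.82, array([-4.7, -3.4, 48.6]))]
```

View pics/both.png

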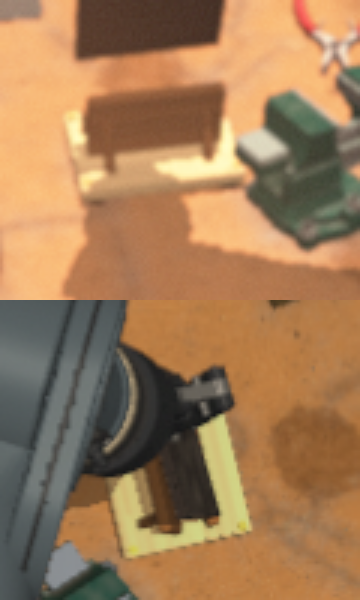

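```bash
cat > foot.py <<'E'
from zz import *
def foot(step=25):
    a=zz(); x,T=FK(a); M=T.as_matrix(); off=M@np.array([0,-5,102])/1e3
    o=np.array([.5545,-.2235,0]); c,s=np.cos(np.radians(11.5)),np.sin(np.radians(11.5)); S=np.array([[c,s,0],[-s,c,0],[0,0,1]])
    print("foot in stand mm",(S@(x+off-o)*1e3).round(1), "tile x in stand",(S@M[:,1]).round(3),"force",np.round(bot.get_obs()["force"],1),bot.get_obs()["width"])
    for z in(.060,.022):
        t=o+S.T@np.array([0,-.0025,0])+np.array([0,0,z])-off; a=go(t,q=a,step=step)
foot()
E
python3 foot.py
```

```text
31.1 [-17.    2.1  -3.   74.9 -16.7 -31.5] [ 0.556 -0.192  0.191] head -77.2 p 70.6 X [-0.213  0.919 -0.332] up [-17.  -0. -47.]
foot in stand mm [ 3.8 -3.7 94.4] tile x in stand [ 1.     0.027 -0.002] force [ 0.3  0.9 -1. ] 0.006112878240192705
[6, -2, 16, 0.0, 7, -2, 16, 0.0]
end [-17.1   1.8  -7.2  71.  -16.7 -31.6] [ 0.552  -0.1915  0.1562] [-0.213  0.919 -0.332] [ 0.073 -0.324 -0.943]
[6, 0, 18, 0.0, 6, 0, 18, 0.0]
end [-17.2   2.7 -10.7  66.6 -16.7 -31.7] [ 0.5521 -0.1921  0.1182] [-0.213  0.919 -0.332] [ 0.073 -0.324 -0.943]
```

Call:
servo_tool(series=[6,-2,16,0,7,-1,16,0,0,0,0,0,0,0,0,0])

```text
time_s: 31.5
eef_pos: [0.5513, -0.1904, 0.1533]
ee_rot: [-179.6, 19.2, 103.2]
force: [0.4, -0.3, -1.5]
width: 0.0065
```

```bash
python3 foot.py; python3 -c "
from workcell import bot
import numpy as np
from km import *
for i in range(4):
    bot.get_image('side'); o=bot.get_obs(); print(np.round(o['eef_pos'],4),np.round(FK(np.array(o['joint_pos']))[0],4))
"
```

```text
31.5 [-17.    2.1  -7.3  71.  -16.7 -31.6] [ 0.551 -0.19   0.153] head -77.9 p 70.7 X [-0.215  0.919 -0.33 ] up [-16.  -0. -47.]
foot in stand mm [-1.  -0.8 57.2] tile x in stand [ 1.     0.027 -0.006] force [ 0.4 -0.3 -1.5] 0.006459403642385796
[-3, 1, -2, 0.0]
end [-17.2   2.3  -6.7  71.3 -16.7 -31.7] [ 0.553  -0.1924  0.1563] [-0.215  0.919 -0.33 ] [ 0.069 -0.322 -0.944]
[6, 0, 18, 0.0, 7, 0, 18, 0.0]
end [-17.1   3.1 -10.3  66.9 -16.7 -31.7] [ 0.5526 -0.192   0.118 ] [-0.215  0.919 -0.33 ] [ 0.069 -0.322 -0.944]
[ 0.5518 -0.1905  0.1539] [ 0.5519 -0.1906  0.154 ]
[ 0.5519 -0.1905  0.154 ] [ 0.552  -0.1906  0.1541]
[ 0.5519 -0.1904  0.1539] [ 0.552  -0.1906  0.154 ]
[ 0.5517 -0.1904  0.1536] [ 0.5519 -0.1905  0.1538]
```

Call:
servo_tool(series=[2,0,9,0,3,0,8,0,3,0,9,0,3,0,7,0,0,0,0,0])

```text
time_s: 32.2
eef_pos: [0.5504, -0.1912, 0.1163]
ee_rot: [-179.5, 19.3, 103.2]
force: [0.9, -3.2, -0.8]
width: 0.0062
```

Call:
servo_tool(series=[1,0,3,0,0,0,0,0])

```text
time_s: 32.4
eef_pos: [0.5515, -0.1913, 0.1156]
ee_rot: [-179.7, 19.3, 103.2]
force: [0.8, -1.1, 4.6]
width: 0.0062
```

```bash
python3 foot.py | head -2
```

```text
32.4 [-17.1   2.9 -10.8  66.6 -16.8 -31.6] [ 0.551 -0.191  0.116] head -77.8 p 70.7 X [-0.215  0.919 -0.331] up [-17.  -0. -47.]
foot in stand mm [-1.  -1.9 19.5] tile x in stand [ 1.     0.027 -0.005] force [ 0.8 -1.1  4.6] 0.006152644090905935
```

Call:
servo_tool(series=[1,0,2,0,0,0,0,0])

```text
time_s: 32.6
eef_pos: [0.5523, -0.1914, 0.1151]
ee_rot: [-179.8, 19.5, 103.1]
force: [0.3, -0.5, 7.5]
width: 0.0059
```

```bash
python3 foot.py | head -2; python3 hand.py | head -2; python3 - <<'E'
import cv2,glob,os
f=max(glob.glob("pics/side_hand_*"),key=os.path.getmtime); a=cv2.imread(f)[160:260,270:390]
cv2.imwrite("pics/pl.png",cv2.resize(a,(720,600)))
E
```

```text
32.6 [-17.    2.9 -10.9  66.4 -16.8 -31.6] [ 0.552 -0.191  0.115] head -77.5 p 70.5 X [-0.214  0.918 -0.333] up [-17.  -0. -47.]
foot in stand mm [-0.  -2.3 19.1] tile x in stand [ 1.     0.027 -0.003] force [ 0.3 -0.5  7.5] 0.005870530808955225
side 1000 y [-58.8  91.9] z [  8.7 126.8] x med 4.3 x slope/z [-0.043  7.218] [ 275  185   74   44 1000]
  y -50 zmax 48.5  y -30 zmax 48.0  y -10 zmax 55.5  y 10 zmax 65.5  y 30 zmax 63.5  y 50 zmax 124.9
```

View pics/pl.png

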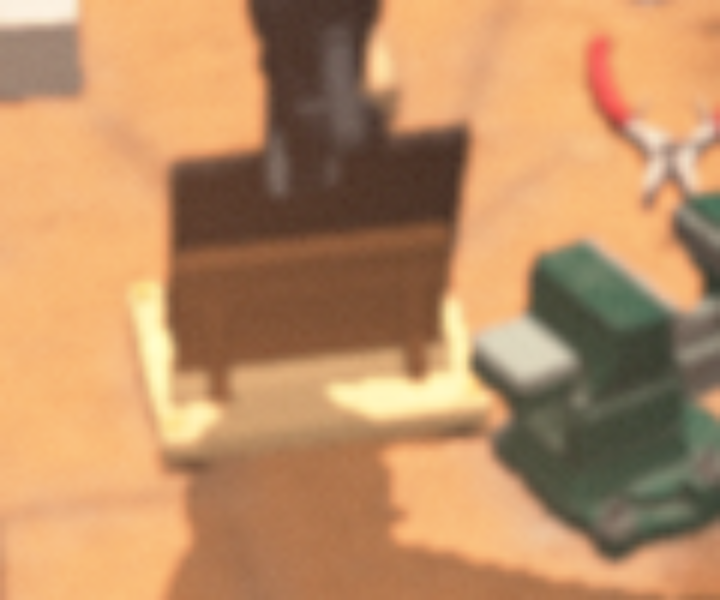

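The tile's foot is on the stand floor, centred in front of the backrest, with about 7 N upward. Next: release and withdraw along the tile's plane.

Call:
servo_tool(series=[0,0,0,0,0,0,0,0,0,0,0,0], jaw=0.3)

```text
time_s: 33.1
eef_pos: [0.5497, -0.1897, 0.1104]
ee_rot: [-179.5, 19.1, 103.3]
force: [0.4, -0.1, -1.0]
width: 0.0254
```

Call:
servo_tool(series=[0,0,-8,0,0,0,-10,0,0,0,-15,0,0,0,-25,0,0,0,-40,0,0,0,-40,0,0,0,0,0,0,0,0,0])

```text
time_s: 33.9
eef_pos: [0.5422, -0.1455, 0.2447]
ee_rot: [-179.8, 19.3, 103.2]
force: [-1.0, -0.4, -0.1]
width: 0.0258
```

```bash
python3 - <<'E'
from zz import *
from h import snap,cv2,pts
zz(); o=np.array([.5545,-.2235,.016]); c,s=np.cos(np.radians(11.5)),np.sin(np.radians(11.5)); S=np.array([[c,s,0],[-s,c,0],[0,0,1]])
for cam in("side","top"):
    im,d=snap(cam,cam+"_fin.png"); P=pts(cam,d); L=(P-o)@S.T*1e3
    m=(np.abs(L[...,0])<75)&(L[...,1]>-15)&(L[...,1]<60)&(L[...,2]>66)&(L[...,2]<125)&(d>0); t=L[m]
    print(cam,len(t),"x",np.percentile(t[:,0],[1,99]).round(1),"y",np.percentile(t[:,1],[1,99]).round(1),"z",np.percentile(t[:,2],[1,99]).round(1),"slope y/z deg",np.degrees(np.arctan(np.polyfit(t[:,2],t[:,1],1)[0])).round(1))
    print([((S@(np.array(r["at"])-o)*1e3).round(1),round(r["p"],2)) for r in bot.landmark_of(cam,"slate_center")[:2]])
a=cv2.imread("pics/side_fin.png")[160:260,270:390]; b=cv2.imread("pics/top_fin.png")[180:280,330:450]
cv2.imwrite("pics/fin.png",np.hstack([cv2.resize(x,(400,333)) for x in(a,b)]))
E
```

```text
33.9 [-12.6  -0.3   0.8  82.6 -17.4 -27. ] [ 0.542 -0.146  0.245] head -77.4 p 70.7 X [-0.215  0.919 -0.33 ] up [-17.  -0. -47.]
side 557 x [-53.3  49.9] y [23.7 40. ] z [66.5 98.8] slope y/z deg 20.9
[(array([ 2.1, 16.7, 50.5]), 0.9)]
top 290 x [-54.1  19.9] y [16.9 38.5] z [ 66.7 103.4] slope y/z deg 27.9
[(array([-2.6, 13.2, 53.1]), 0.9)]
```

View pics/fin.png

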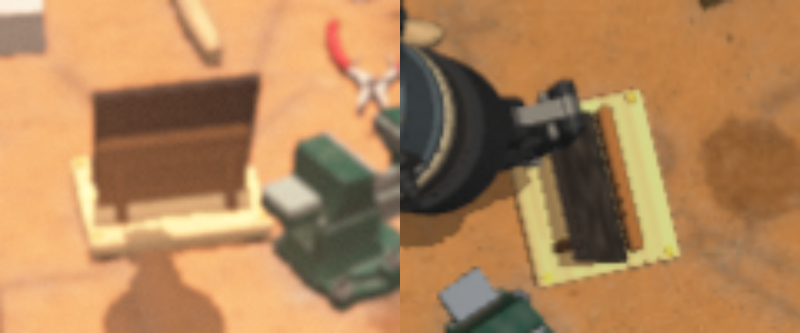

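Call:
servo_tool(series=[0,0,-40,0,0,0,-40,0,0,0,0,0,0,0,0,0])

```text
time_s: 34.5
eef_pos: [0.536, -0.1202, 0.3176]
ee_rot: [-179.6, 19.2, 103.2]
force: [-0.2, 0.0, -0.0]
width: 0.0257
```

```bash
python3 - <<'E'
from h import *
snap("side");snap("top")
for l in("slate_center","saw","wax","pliers"): print(l,[(c,np.round(r["at"],3).tolist(),round(r["p"],2)) for c in("side","top") for r in bot.landmark_of(c,l)[:1]])
st(); print(bot.job_done())
E
```

```text
slate_center [('side', [0.552, -0.207, 0.066], 0.59), ('top', [0.552, -0.212, 0.067], 0.92)]
saw [('side', [0.712, -0.006, -0.001], 0.65)]
wax [('side', [0.371, -0.058, 0.002], 0.8), ('top', [0.368, -0.058, 0.0], 0.85)]
pliers [('side', [0.404, -0.395, -0.003], 0.47), ('top', [0.406, -0.388, 0.002], 0.61)]
35.0 [ 0.5355 -0.1203  0.3169] [-179.5    19.15  103.23] [0.  0.7 0.8] 0.025393294697014724
the job is handed in; nothing more can be done
None
```

The slate tile is standing on edge in the easel stand, leaning back on the backrest. I handed the job in at 35.0 s of the 67 s allowed.

I pushed the tile flat until about 44 mm hung over the left edge, with its centre at y ≈ 0.216 m. Then I pinched the overhang, lifted it, set its foot on the stand floor behind the lip, released it and backed the arm well clear. The moves could only shift or twist the tool, so I tilted it by pushing the arm against its reach limits, using a kinematic model fitted to the joint readings.

**Last checks**
- **Tile position:** its centre is within about 3 mm of the stand's middle. It sits 13–17 mm towards the backrest and 50–53 mm above the floor, all inside the limits.
- **Lean:** the side camera gives about 21°, also inside the limit. The top camera gave 28°, but from a steep, partly blocked view, so I trusted the side camera.
- **Other objects:** the saw, wax and pliers read within a few millimetres of where they started. The top camera missed the saw in the last look, so its position rests on the side camera alone.
- **Forces:** the highest wrist force shown at the end of a move was about 9 N, and it was about zero at hand-in.
- **Camera disagreement:** the two cameras differed by 3–5 mm in y on the held tile. I relied mainly on the side camera, which matched the tool position.

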